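Unlock, reload and relock the ring display tray

TASK

Swap the bars in the locked ring display tray: with the T-handled key in the keeper's square recess, turn the keeper arm wide open to its stop, take out the bars that are too short for the lanes and lay them upright on the grey mat with the other spares, and seat every bar of the matching length flat in a lane of its own. Then turn the keeper fully back across the bars with the key and put the key back upright in its wooden block; turn the keeper only with the key, never pushing it with the fingers. All wrong-length bars end on the mat, and the gift box, dropper bottle and tealight stay where they are.

Things in the scene. Friction and masses are not known exactly. Their poses are not given: they have to be found in the camera images.
- tray: Fixed grey tray, 140 (x) x 240 (y) mm, top 18 mm above the table, with three open lanes along its x, 104 x 34 mm, 10 mm deep (floor 8 mm above the table). Only the 100 mm bars match: an 84 mm bar rattles, a 116 mm bar does not go in. A seated bar's top is 38 mm above the table. Origin: centre of the underside. The keeper's post stands at tray (38, -102) mm.
- lane0 (a point): Centre of the floor of lane 0 (at tray y = -35 mm, 8 mm above the table); axes as the tray's. The lane may hold a short bar at the start. A bar seated here has its origin at this point.
- lane1 (a point): Centre of the floor of lane 1 (at tray y = 25 mm, 8 mm above the table); axes as the tray's. The lane may hold a short bar at the start. A bar seated here has its origin at this point.
- lane2 (a point): Centre of the floor of lane 2 (at tray y = 85 mm, 8 mm above the table); axes as the tray's. The lane may hold a short bar at the start. A bar seated here has its origin at this point.
- keeper (a joint): Keeper angle (rad) about the vertical: 0 = open, arm pointing away beyond the tray; grows anticlockwise from above; 1.2 = stop, arm fully across the far ends of all lanes. Starts at 1.0 to 1.2, stays where left (friction 0.06 N m). Steel arm 12 mm wide, 8 thick, reaching 200 mm from the axis, underside 42 mm above the table, 4 mm over seated bars; an unseated bar stops it.
- recess (a point): Centre of the mouth of the keeper's square recess, on the keeper's axis, 64 mm above the table. z up, x and y parallel to the recess's sides (turns with the keeper). The recess is 16.5 mm square, 18 mm deep, with a 1.5 mm chamfer, in a steel knob 36 mm square.
- key: Steel T-handled square key, 94 mm tall, 0.16 kg, upright in the key block. Origin: centre of the tip's end face, z up to the handle, x along the handle. Square shaft 14 mm, sides along key x and y; last 6 mm taper to 10 mm. Handle: bar 70 (x) x 14 (y) x 16 mm, 78 to 94 mm above the tip. In the recess it has about 0.2 rad of play either way before it drives.
- key_tip (a point): Centre of the key's tip end (the key's origin).
- key_grip (a point): Centre of the key's handle, 86 mm above the tip; axes as the key's.
- key_block: Fixed wooden block 50 x 50 x 45 mm high; origin at the centre of its underside. In its top a square blind hole 17.5 mm wide and 40 mm deep (2 mm chamfer), sides parallel to the block's; the key's tip rests 5 mm above the table.
- mat: Fixed grey felt mat, 300 (x) x 360 (y) x 3 mm, for the spare bars; origin at the centre of its underside (its top is at 3 mm).
- bar_a: White plastic ring bar, 100 mm long (its x) x 30 x 30, 0.09 kg; three thin finger-rings in its top stand 10 mm above it (sight only). Origin: centre of the underside, z up. Lies on the mat at the start. Differs from the other bars only in length; symmetric end for end. May be absent (None).
- bar_b: White plastic ring bar, 100 mm long (its x) x 30 x 30, 0.09 kg; three thin finger-rings in its top stand 10 mm above it (sight only). Origin: centre of the underside, z up. Lies on the mat at the start. Differs from the other bars only in length; symmetric end for end. May be absent (None).
- bar_c: White plastic ring bar, 100 mm long (its x) x 30 x 30, 0.09 kg; three thin finger-rings in its top stand 10 mm above it (sight only). Origin: centre of the underside, z up. Lies on the mat at the start. Differs from the other bars only in length; symmetric end for end. May be absent (None).
- short_a: White plastic ring bar, 84 mm long (its x) x 30 x 30, 0.09 kg; three thin finger-rings in its top stand 10 mm above it (sight only). Origin: centre of the underside, z up. Lies in a lane of the tray at the start. Differs from the other bars only in length; symmetric end for end. May be absent (None).
- short_b: White plastic ring bar, 84 mm long (its x) x 30 x 30, 0.09 kg; three thin finger-rings in its top stand 10 mm above it (sight only). Origin: centre of the underside, z up. Lies in a lane of the tray at the start. Differs from the other bars only in length; symmetric end for end. May be absent (None).
- short_c: White plastic ring bar, 84 mm long (its x) x 30 x 30, 0.09 kg; three thin finger-rings in its top stand 10 mm above it (sight only). Origin: centre of the underside, z up. Lies on the mat at the start. Differs from the other bars only in length; symmetric end for end. 
- long_bar: White plastic ring bar, 116 mm long (its x) x 30 x 30, 0.09 kg; three thin finger-rings in its top stand 10 mm above it (sight only). Origin: centre of the underside, z up. Lies on the mat at the start. Differs from the other bars only in length; symmetric end for end. 
- gift_box: Bystander: white gift box 70 x 70 x 50 mm, beyond the work. Origin under its centre.
- dropper: Bystander: amber dropper bottle, 36 mm across, 105 mm tall. Origin under its centre.
- tealight: Bystander: metal tealight, 56 mm across, 25 mm high. Origin under its centre.
Things that resemble listed ones, but are neither listed nor needed, are in the scene too. Leave any green or red look-alike of the bar_a alone. Leave any yellow look-alike of the long_bar alone.

How it is judged:
By the outcome, as a careful person would: the job done as asked, in the order asked, and still so for the second after the job is handed in, with the robot touching nothing.
Of bar_a, bar_b, bar_c only 2 to 3 are there at a start; the rules pass over those that are not, and their reading is None.
Of short_a, short_b only 1 to 2 are there at a start; the rules pass over those that are not, and their reading is None.
At some moment in a run one of bar_a, bar_b, bar_c, short_a, short_b, short_c, long_bar may be knocked a few centimetres aside while the robot is not near it.
It also fails if it takes over 210 s, if anything falls off the work surface, if the arm or the gripper's body presses on something with over 40 N, if the wrist force passes 120 N, or if a joint passes its speed limit or range.

ROBOT

A 7-joint arm with a two-finger parallel gripper is mounted at the origin on the work surface. World frame = base frame: x ahead of the robot, y to its left, z up, the work surface at z = 0. Lengths are in m, angles in rad, forces in N, time in s.
With the tool pointing down it reaches from about 0.425 to 0.875 m from the base axis. Payload 4.7 kg.
Tool frame: the origin (TCP) lies midway between the tips of the shut fingers; the grasp point (between the pads) lies 19 mm behind it (manip.grip_depth is the y of the grasp point in the tool frame, in m); y points along the fingers, x is the direction in which the jaws open and shut, and the axes are right-handed (so a half turn about y gives the same grasp; the last joint's range is limited). The gripper opens to 87 mm and grips with 3 to 60 N. Pads are 19 mm wide; open, the fingers measure 117 mm over their backs; the gripper's body (75 mm by 190 mm) begins 51 mm behind the grasp point.
Start: joints at [-1.1, 0.321, -0.07, 1.45, 0.023, 1.371, -0.057], TCP at [0.287, 0.583, 0.223] pointing down, gripper open.
Joint ranges: [-2.86, 2.86], [-0.3, 2.09], [-1.38, 1.24], [0.06, 2.45], [-1.56, 4.7], [0.09, 2.05], [-2.69, 2.69]. Speed limits (rad/s): [2.57, 2.57, 3.14, 3.14, 3.14, 3.14, 3.14].

INTERFACE

Orientations are given as a 3x3 rotation matrix whose columns are the frame's x, y, z axes.
In Python, from rig import manip gives the robot as it stands.
- The arm moves only by the tool move_arm, never from a script. Its argument "series" is a list of rows, each a list of 7 numbers: the turn, a rotation vector about the tool's x, y, z in degrees, then the shift along the tool's x, y, z in mm, then the finger opening in mm, from 0 to 87. A call has 1 to 8 rows; each row shifts and turns the commanded pose from where the row before left it, along the tool's axes as they then stand; what a row does not reach is not made up. A row lasts 1/8 s, in which the tool goes at most 62.5 mm and 10.7 degrees, less where a joint would pass 70% of its speed; a pose out of reach is approached as far as the arm can. A call with a gripper value outside its range is refused whole. The fingers move at their own pace and stop on an object; the grip force is fixed at half the most. Time passes only in rows, so rows that do not move let the fingers close. It gives the time, the measured TCP pose, the force and the opening at its end, in the units of the state.
- manip.state(): the state, without advancing time (a new reading comes with each control period).
- manip.get_image(name): name is "side" or "top" or "wrist"; returns a dict with "img" (384x512x3 uint8, red, green, blue), "range_z" (384x512 float32, m along the optical axis (not along the pixel's ray), 0 where there is no reading), "fov_y" (degrees; the focal length in pixels is half the picture's height over the tangent of half this angle, whatever the lens; pixels are square), "cx", "cy" (the principal point, pixels), "pose" (4x4, takes a point from camera to world coordinates); the wrist camera has in their place "hand_eye" (4x4, takes a point from camera to tool coordinates, whose origin is the TCP and whose axes are the tool frame's). Camera axes: x right, y down, z forward; pixel columns grow to the right and rows downward; lengths in m; the calibration is good to about 2 mm. A picture is of the moment at which its call begins: read the wrist's pose just before it.
- manip.sign_off(): hands the job in, once; it reports no verdict.
The state is a dict: "time": time; "joint_pos": joint angles; "joint_velocities": joint speeds; "tau": joint torques, N m; "eef_pos": TCP position; "orientation": TCP orientation; "ft_force": force on the tool from outside, world axes, zero at the start; "wrist_torque": the same for the moment, N m; "gripper_width": opening from 0.0 (shut) to 1.0 (fully open).
Only numpy, scipy, OpenCV 4.12 (cv2) and the standard library are available. Lean on these libraries where they do the work, as an engineer would, in place of code of your own. Each camera call takes 0.05 s, during which the arm holds its last target.

## Working session

There is one attempt and no reset: what is moved stays moved. The work goes in short steps, Python scripts to look and compute and a tool call to move; the robot and the scene stay as the last step left them, time stands still between calls to the robot, and variables do not carry over. Pictures are saved under pics/ and viewed, and the job is handed in when it is done.

Besides the shell and the picture viewer there is one more tool, called after "Request:" as name(argument=value, ...), one argument or row to a line, values as JSON. move_arm: Moves the arm, as the interface text tells. Its arguments: {"type":"object","properties":{"series":{"type":"array","items":{"type":"array","items":{"type":"number"}}}},"required":["series"]}

```bash
ls -la; mkdir -p pics
cat > h.py <<'E'
import numpy as np, cv2
from rig import manip
def snap(name,fn=None):
    d=manip.get_image(name)
    if fn: cv2.imwrite(fn,cv2.cvtColor(d["img"],cv2.COLOR_RGB2BGR))
    return d
def cloud(d,pose=None):
    h,w=d["range_z"].shape
    f=h/2/np.tan(np.radians(d["fov_y"])/2)
    v,u=np.mgrid[0:h,0:w]
    z=d["range_z"]
    P=np.stack([(u-d["cx"])/f*z,(v-d["cy"])/f*z,z],-1)
    T=d["pose"] if pose is None else pose
    return P@T[:3,:3].T+T[:3,3]
E
python3 - <<'E'
from h import *
np.set_printoptions(precision=4,suppress=True)
s=manip.state()
for k,v in s.items(): print(k,v)
for n in ["top","side","wrist"]:
    d=snap(n,f"pics/{n}0.png"); print(n,d["fov_y"],d["cx"],d["cy"],d.get("pose"),d.get("hand_eye"))
    np.savez(f"{n}0.npz",**d)
print(manip.grip_depth)
E
```

```text
total 12
drwxr-xr-x  3 agent agent 4096 Dec  5 22:30 .
drwxr-xr-x 23 root  root  4096 Dec  5 22:30 ..
drwxr-xr-x  2 agent agent 4096 Dec  5 22:30 pics
time 0.0
joint_pos [-1.0999  0.3218 -0.0701  1.4517  0.0226  1.3708 -0.0569]
joint_velocities [ 0.0001  0.     -0.0001  0.0012 -0.     -0.0019  0.0003]
tau [ -0.     -49.1299  -0.4041 -31.252   -0.0639   0.0438   0.0002]
eef_pos [0.2865 0.5828 0.2215]
orientation [[ 0.441  -0.0007 -0.8975]
 [ 0.8975 -0.0017  0.4411]
 [-0.0019 -1.     -0.0001]]
ft_force [-0.6588  0.459  -0.2164]
wrist_torque [ 0.007   0.01   -0.0312]
gripper_width 0.998344602756144
top 43.38891448645683 250.75285735482814 188.9797033623123 [[-0.0021 -0.991   0.1339  0.3669]
 [-1.      0.003   0.0063  0.0156]
 [-0.0067 -0.1339 -0.991   1.407 ]
 [ 0.      0.      0.      1.    ]] None
side 51.875563331549145 257.826249738074 189.19421299252053 [[ 0.9988 -0.0193  0.0443  0.4709]
 [-0.0475 -0.5668  0.8225 -1.1339]
 [ 0.0092 -0.8236 -0.5671  0.9147]
 [ 0.      0.      0.      1.    ]] None
wrist 62.06598721777528 258.25561964720873 189.94554389655235 None [[ 1.     -0.0018 -0.0005 -0.0008]
 [-0.     -0.2999  0.954  -0.1627]
 [-0.0018 -0.954  -0.2999  0.0846]
 [ 0.      0.      0.      1.    ]]
-0.0187
```

View pics/top0.png

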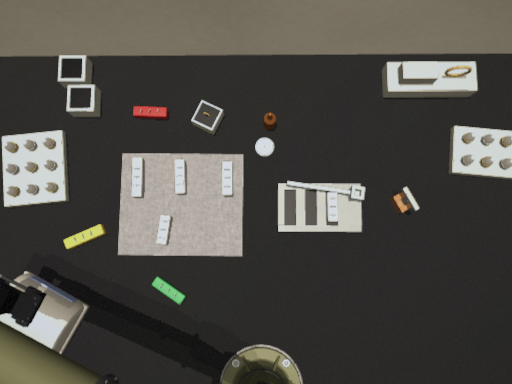

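View pics/side0.png

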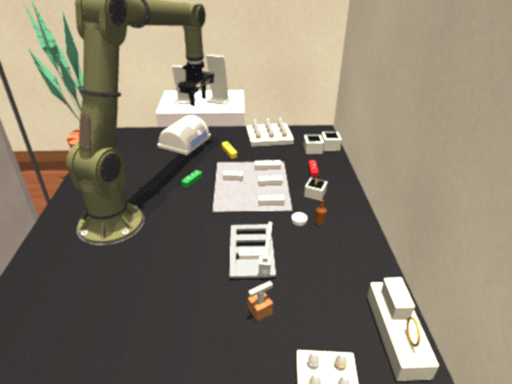

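View pics/wrist0.png

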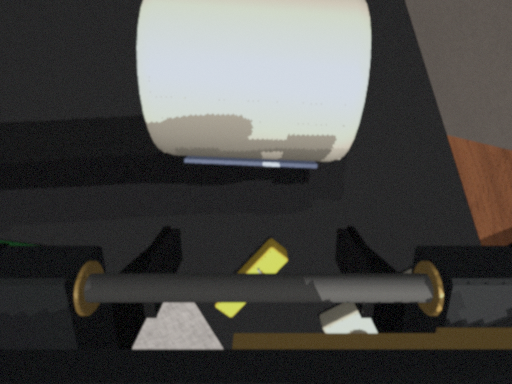

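The top view shows the tray at about (320,207), with one bar in lane0 (332,207) and lanes 1 and 2 empty. The keeper arm runs from its knob at (357,192) to (288,184). The key block is at (403,203), and the mat holds four bars at (137,177), (180,177), (227,178) and (164,230). Next I'll measure them.

```bash
cat >> h.py <<'E'
def blobs(P,img,zlo,zhi,box=None,minpix=30,white=None):
    m=(P[...,2]>zlo)&(P[...,2]<zhi)
    if box: m&=(P[...,0]>box[0])&(P[...,0]<box[1])&(P[...,1]>box[2])&(P[...,1]<box[3])
    if white: m&=img.min(-1)>white
    n,l,st,c=cv2.connectedComponentsWithStats(m.astype(np.uint8),connectivity=4)
    out=[]
    for i in range(1,n):
        if st[i,4]<minpix: continue
        p=P[l==i]; r=cv2.minAreaRect((p[:,:2]*1000).astype(np.float32))
        out.append((st[i,4],c[i].round(),(r[0][0],r[0][1]),r[1],r[2],np.median(p[:,2])*1000,img[l==i].mean(0)))
    return out
def pb(o):
    for a in o: print("n%d px%s c(%.1f,%.1f) size(%.1f,%.1f) ang%.1f z%.1f rgb%s"%(a[0],a[1],*a[2],*a[3],a[4],a[5],a[6].round()))
E
python3 - <<'E'
from h import *
d=dict(np.load("top0.npz"));P=cloud(d);im=d["img"]
for uv in [(137,200),(250,330),(300,250)]: print(P[uv[1],uv[0]])
print("z15-60"); pb(blobs(P,im,.020,.060,(.3,1.,-.6,.6),15))
print("tall");pb(blobs(P,im,.06,.2,(.3,1.,-.6,.6),8))
print("mat/tray");pb(blobs(P,im,.0015,.02,(.3,1.,-.6,.6),100))
E
```

```text
[0.5251867  0.35842253 0.00148452]
[0.15447874 0.0275385  0.00134221]
[ 0.37859066 -0.11734743  0.00067893]
z15-60
n68 px[72. 59.] c(937.4,546.6) size(59.2,28.5) ang51.2 z58.7 rgb[109. 111. 109.]
n376 px[78. 76.] c(883.6,526.4) size(78.6,118.3) ang47.7 z54.4 rgb[133. 133. 126.]
n20 px[59. 63.] c(927.6,585.5) size(25.1,6.7) ang1.1 z58.9 rgb[192. 197. 188.]
n25 px[445.  62.] c(921.3,-544.5) size(44.2,7.4) ang88.9 z58.7 rgb[171. 176. 165.]
n543 px[415.  89.] c(840.5,-470.4) size(244.5,86.1) ang68.8 z45.0 rgb[115. 112. 101.]
n35 px[65. 71.] c(898.4,566.7) size(30.8,20.9) ang38.8 z58.3 rgb[56. 56. 54.]
n19 px[394.  84.] c(855.0,-392.7) size(11.2,23.3) ang22.3 z58.1 rgb[211. 216. 217.]
n378 px[ 87. 104.] c(819.7,518.3) size(83.8,82.5) ang0.7 z53.2 rgb[124. 124. 117.]
n26 px[84. 88.] c(847.4,509.2) size(18.3,18.6) ang89.5 z58.1 rgb[131. 134. 132.]
n16 px[ 69. 100.] c(813.8,551.8) size(10.9,14.0) ang40.2 z57.9 rgb[163. 167. 164.]
n20 px[ 80. 101.] c(806.5,516.4) size(21.1,12.3) ang58.8 z58.6 rgb[45. 43. 41.]
n639 px[207. 116.] c(768.2,152.5) size(71.2,71.0) ang63.6 z50.5 rgb[115. 114. 110.]

[... 2702 characters left out ...]
,100.9) ang69.5 z6.7 rgb[64. 61. 55.]
n107 px[ 93. 107.] c(803.2,499.6) size(62.1,112.8) ang49.0 z10.9 rgb[77. 74. 64.]
n238 px[451. 153.] c(663.6,-566.5) size(177.6,46.8) ang7.7 z5.6 rgb[61. 59. 53.]
n244 px[263. 146.] c(685.3,-15.1) size(63.5,63.4) ang30.3 z16.8 rgb[175. 179. 181.]
n7123 px[186. 208.] c(517.8,224.2) size(326.8,379.5) ang0.6 z4.2 rgb[174. 168. 160.]
n103 px[ 66. 179.] c(587.1,564.9) size(128.3,13.6) ang1.8 z11.3 rgb[81. 78. 68.]
n2405 px[311. 211.] c(510.6,-179.6) size(273.5,179.4) ang86.4 z14.3 rgb[150. 149. 141.]
n144 px[433. 206.] c(504.6,-508.4) size(60.4,54.0) ang73.8 z3.6 rgb[45. 43. 42.]
n136 px[460. 270.] c(321.2,-569.3) size(54.8,40.1) ang43.8 z3.5 rgb[43. 42. 41.]
```

```bash
cat >> h.py <<'E'
def yaw_of(R): return np.degrees(np.arctan2(R[1,0],R[0,0]))
def Rd(psi):
    c,s=np.cos(np.radians(psi)),np.sin(np.radians(psi))
    return np.array([[c,0,-s],[s,0,c],[0,-1,0.]])
import json,os
def plan(cur,wps,n=None):
    """cur=(x,y,z,yaw) mm/deg; wps list of (x,y,z,yaw,grip,nrows). shift along axes before the turn."""
    p=np.array(cur[:3],float);psi=cur[3];rows=[]
    for (x,y,z,yw,g,k) in wps:
        t=np.array([x,y,z],float)
        p0=p.copy();psi0=psi
        for i in range(1,k+1):
            tgt=p0+(t-p0)*i/k; ty=psi0+(yw-psi0)*i/k
            R=Rd(psi); s=np.round(R.T@(tgt-p)); 
            dy=round(-(ty-psi))
            rows.append([0,dy,0,*[int(v) for v in s],g])
            p=p+R@s; psi=psi-dy
    for i in range(0,len(rows),8): print(json.dumps(rows[i:i+8]))
    print("end",p.round(1),psi)
def cur():
    s=manip.state(); R=np.array(s["orientation"]); p=np.array(s["eef_pos"])*1000
    return (*p,yaw_of(R))
def st():
    s=manip.state(); R=np.array(s["orientation"])
    print("t%.2f pos%s yaw%.1f F%s T%s w%.1f tilt%s"%(s["time"],(np.array(s["eef_pos"])*1000).round(1),yaw_of(R),np.round(s["ft_force"],1),np.round(s["wrist_torque"],2),s["gripper_width"]*87,R[:,1].round(3)))
E
python3 - <<'E'
from h import *
st()
plan(cur(),[(500,200,260,0,87,8),(480,-340,260,-63,87,9)])
E
```

```text
t0.15 pos[286.5 583.  221.7] yaw63.8 F[ 0.9 -0.6  0.2] T[0.02 0.02 0.03] w87.5 tilt[-0.001 -0.001 -1.   ]
[[0, 8, 0, -31, -5, -45, 87], [0, 8, 0, -25, -5, -49, 87], [0, 8, 0, -17, -4, -52, 87], [0, 8, 0, -11, -5, -54, 87], [0, 8, 0, -2, -5, -55, 87], [0, 8, 0, 5, -5, -54, 87], [0, 8, 0, 12, -4, -54, 87], [0, 8, 0, 20, -5, -51, 87]]
[[0, 7, 0, -2, 0, -60, 87], [0, 7, 0, 5, 0, -60, 87], [0, 7, 0, 13, 0, -58, 87], [0, 7, 0, 19, 0, -57, 87], [0, 7, 0, 27, 0, -54, 87], [0, 7, 0, 32, 0, -50, 87], [0, 7, 0, 39, 0, -46, 87], [0, 7, 0, 44, 0, -41, 87]]
[[0, 7, 0, 49, 0, -35, 87]]
end [ 480.3 -340.3  259.7] -63.167741322752704
```

Request:
move_arm(
  series=[
    [0, 8, 0, -31, -5, -45, 87],
    [0, 8, 0, -25, -5, -49, 87],
    [0, 8, 0, -17, -4, -52, 87],
    [0, 8, 0, -11, -5, -54, 87],
    [0, 8, 0, -2, -5, -55, 87],
    [0, 8, 0, 5, -5, -54, 87],
    [0, 8, 0, 12, -4, -54, 87],
    [0, 8, 0, 20, -5, -51, 87],
  ],
)

```text
time: 1.15
eef_pos: [0.5004, 0.1981, 0.2606]
orientation: [[1.0, -0.0, 0.007], [-0.007, 0.0, 1.0], [-0.0, -1.0, 0.0]]
ft_force: [0.1, 0.5, -1.0]
gripper_width: 0.993
```

Request:
move_arm(
  series=[
    [0, 7, 0, -2, 0, -60, 87],
    [0, 7, 0, 5, 0, -60, 87],
    [0, 7, 0, 13, 0, -58, 87],
    [0, 7, 0, 19, 0, -57, 87],
    [0, 7, 0, 27, 0, -54, 87],
    [0, 7, 0, 32, 0, -50, 87],
    [0, 7, 0, 39, 0, -46, 87],
    [0, 7, 0, 44, 0, -41, 87],
  ],
)

```text
time: 2.15
eef_pos: [0.4819, -0.2814, 0.2607]
orientation: [[0.554, 0.001, 0.833], [-0.833, 0.0, 0.554], [0.0, -1.0, 0.001]]
ft_force: [0.7, -0.1, -0.0]
gripper_width: 1.0
```

Request:
move_arm(
  series=[
    [0, 7, 0, 49, 0, -35, 87],
    [0, 0, 0, 0, 0, 0, 87],
    [0, 0, 0, 0, 0, 0, 87],
  ],
)

```text
time: 2.52
eef_pos: [0.4804, -0.3394, 0.26]
orientation: [[0.452, -0.001, 0.892], [-0.892, 0.001, 0.452], [-0.001, -1.0, -0.0]]
ft_force: [-0.3, 1.5, -0.8]
gripper_width: 1.002
```

```bash
cat >> h.py <<'E'
def wrist(fn):
    s=manip.state(); d=snap("wrist",fn)
    T=np.eye(4);T[:3,:3]=s["orientation"];T[:3,3]=s["eef_pos"]
    d["pose"]=T@d["hand_eye"]; np.savez("last_wrist.npz",**d); return d
def proj(d,X):
    T=np.linalg.inv(d["pose"]); p=T[:3,:3]@np.array(X)+T[:3,3]; f=d["img"].shape[0]/2/np.tan(np.radians(d["fov_y"])/2)
    return d["cx"]+f*p[0]/p[2], d["cy"]+f*p[1]/p[2]
E
python3 - <<'E'
from h import *
st(); d=wrist("pics/w1.png"); P=cloud(d);im=d["img"]
B=(.35,.7,-.5,-.05)
pb(blobs(P,im,.060,.075,B,20)); print(); pb(blobs(P,im,.09,.11,B,20));print();pb(blobs(P,im,.042,.054,B,20));print();pb(blobs(P,im,.014,.020,B,200));print();pb(blobs(P,im,.036,.0405,B,100))
E
```

```text
t2.52 pos[ 480.4 -339.4  260. ] yaw-63.2 F[-0.3  1.5 -0.8] T[-0.04  0.14  0.02] w87.2 tilt[-0.001  0.001 -1.   ]
n949 px[229.  89.] c(538.6,-273.7) size(36.0,35.9) ang81.1 z64.3 rgb[222. 229. 233.]
n37 px[324. 162.] c(514.7,-404.1) size(14.7,3.9) ang13.0 z68.6 rgb[78. 78. 73.]

n941 px[335. 168.] c(518.0,-409.8) size(68.7,14.4) ang28.7 z99.0 rgb[150. 150. 140.]

n1512 px[162.  38.] c(552.5,-186.0) size(137.9,12.1) ang81.0 z50.2 rgb[218. 225. 219.]
n39 px[172.  72.] c(525.9,-207.0) size(14.4,4.2) ang79.1 z45.3 rgb[200. 205. 201.]
n220 px[230.  89.] c(538.4,-273.0) size(15.4,15.9) ang81.4 z46.4 rgb[216. 223. 229.]
n33 px[163.  91.] c(502.1,-206.1) size(3.9,13.2) ang8.7 z46.0 rgb[202. 207. 205.]
n34 px[155. 111.] c(478.3,-206.1) size(14.6,3.3) ang82.3 z45.1 rgb[199. 204. 202.]
n816 px[315. 158.] c(511.9,-399.6) size(49.8,26.4) ang28.4 z45.3 rgb[142. 102.  68.]
n159 px[345. 158.] c(528.6,-430.1) size(49.3,4.8) ang28.3 z45.3 rgb[173. 128.  88.]

n11488 px[134.  90.] c(494.4,-170.9) size(240.8,125.7) ang89.4 z18.3 rgb[194. 195. 189.]
n1826 px[197.  46.] c(559.9,-206.5) size(170.6,22.9) ang89.4 z18.3 rgb[208. 210. 203.]

n1672 px[165.  90.] c(502.2,-206.6) size(29.4,82.8) ang89.4 z38.2 rgb[224. 231. 236.]
```

View pics/w1.png

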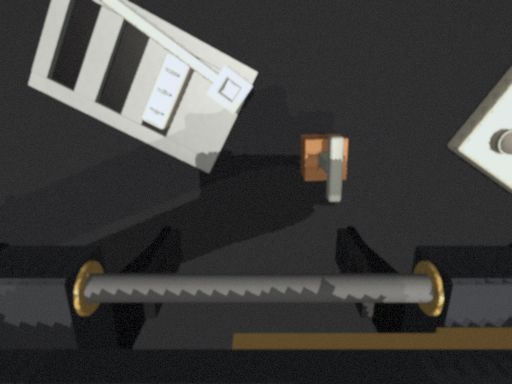

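The wrist view shows the knob at (229,89), the key handle at (335,168) and a short bar in lane0 at (165,90). The measurements agree closely, so I'm going for the key.

Run:
```python
from h import *
plan(cur(),[(517.9,-409.9,120,-61.5,60,3),(517.9,-409.9,75,-61.5,60,2)])
```

```text
[[0, -1, 0, 27, 47, 0, 60], [0, 0, 0, 27, 46, 0, 60], [0, -1, 0, 26, 47, 0, 60], [0, 0, 0, 0, 23, 0, 60], [0, 0, 0, 0, 22, 0, 60]]
end [ 518.  -409.4   75.1] -61.04632847214559
```

Request:
move_arm(
  series=[
    [0, -1, 0, 27, 47, 0, 60],
    [0, 0, 0, 27, 46, 0, 60],
    [0, -1, 0, 26, 47, 0, 60],
    [0, 0, 0, 0, 23, 0, 60],
    [0, 0, 0, 0, 22, 0, 60],
    [0, 0, 0, 0, 0, 0, 60],
  ],
)

```text
time: 3.32
eef_pos: [0.5174, -0.4085, 0.0741]
orientation: [[0.484, -0.002, 0.875], [-0.875, 0.003, 0.484], [-0.003, -1.0, -0.0]]
ft_force: [0.3, 1.2, 0.7]
gripper_width: 0.687
```

Run:
```python
from h import *
st()
```

```text
t3.33 pos[ 517.4 -408.5   74.1] yaw-61.0 F[0.3 1.2 0.7] T[-0.04  0.13  0.05] w59.8 tilt[-0.002  0.003 -1.   ]
```

Close, then lift.

Request:
move_arm(
  series=[
    [0, 0, 0, 0, 0, 0, 0],
    [0, 0, 0, 0, 0, 0, 0],
    [0, 0, 0, 0, 0, 0, 0],
    [0, 0, 0, 0, 0, 0, 0],
    [0, 0, 0, 0, 0, 0, 0],
    [0, 0, 0, 0, 0, 0, 0],
  ],
)

```text
time: 4.08
eef_pos: [0.5174, -0.411, 0.0756]
orientation: [[0.482, 0.0, 0.876], [-0.876, -0.0, 0.482], [0.0, -1.0, 0.0]]
ft_force: [-0.4, 0.5, 0.7]
gripper_width: 0.16
```

Run:
```python
from h import *
st()
```

```text
t4.08 pos[ 517.4 -411.    75.6] yaw-61.2 F[-0.4  0.5  0.7] T[-0.09  0.14  0.02] w13.9 tilt[ 0. -0. -1.]
```

Run:
```python
from h import *
plan(cur(),[(517.4,-411,175,-61.2,0,3),(530,-310,175,-9,0,5)])
```

```text
[[0, 0, 0, 0, -33, 0, 0], [0, 0, 0, 0, -33, 0, 0], [0, 0, 0, 0, -33, 0, 0], [0, -10, 0, -16, 0, 12, 0], [0, -11, 0, -15, 0, 15, 0], [0, -10, 0, -11, 0, 17, 0], [0, -11, 0, -8, 0, 18, 0], [0, -10, 0, -4, 0, 20, 0]]
end [ 529.9 -310.2  174.6] -9.172109512048877
```

Request:
move_arm(
  series=[
    [0, 0, 0, 0, -33, 0, 0],
    [0, 0, 0, 0, -33, 0, 0],
    [0, 0, 0, 0, -33, 0, 0],
    [0, -10, 0, -16, 0, 12, 0],
    [0, -10, 0, -15, 0, 15, 0],
    [0, -10, 0, -11, 0, 17, 0],
    [0, -10, 0, -8, 0, 18, 0],
    [0, -10, 0, -4, 0, 20, 0],
  ],
)

```text
time: 5.08
eef_pos: [0.5309, -0.3097, 0.1742]
orientation: [[0.982, -0.001, 0.188], [-0.188, 0.0, 0.982], [-0.001, -1.0, 0.0]]
ft_force: [0.3, -0.4, -1.8]
gripper_width: 0.157
```

Request:
move_arm(
  series=[
    [0, -2, 0, 0, 0, 0, 0],
    [0, 0, 0, 0, 0, 0, 0],
  ],
)

```text
time: 5.32
eef_pos: [0.5307, -0.3115, 0.1745]
orientation: [[0.987, -0.0, 0.163], [-0.163, -0.001, 0.987], [-0.0, -1.0, -0.001]]
ft_force: [-0.0, -0.7, -0.8]
gripper_width: 0.154
```

Run:
```python
from h import *
st(); d=wrist("pics/w2.png"); P=cloud(d);im=d["img"]
pb(blobs(P,im,.060,.070,(.4,.7,-.33,-.2),20))
pb(blobs(P,im,.042,.054,(.4,.7,-.33,-.2),20))
m=(P[...,2]>.1)&(P[...,2]<.17)&(d["range_z"]>.15)
s=manip.state();
print(proj(d,[.5385,-.2735,.064]))
R=np.array(s["orientation"]);p=np.array(s["eef_pos"])
print("tip exp",proj(d,p+R@[0,.070,0]))
I=cv2.resize(im[40:290,130:380],None,fx=2.4,fy=2.4,interpolation=cv2.INTER_CUBIC);cv2.imwrite("pics/w2c.png",I[...,::-1])
```

```text
t5.33 pos[ 530.7 -311.5  174.5] yaw-9.4 F[-0.  -0.7 -0.8] T[-0.13  0.09  0.03] w13.4 tilt[-0.    -0.001 -1.   ]
n1433 px[262. 142.] c(538.2,-273.2) size(36.0,36.0) ang80.8 z64.3 rgb[215. 219. 207.]
n996 px[262.  86.] c(545.6,-227.5) size(57.1,35.3) ang81.1 z50.2 rgb[219. 224. 219.]
n60 px[235.  65.] c(525.8,-207.0) size(4.2,13.5) ang9.7 z45.6 rgb[201. 205. 200.]
n59 px[207.  70.] c(501.8,-206.8) size(4.2,12.7) ang9.1 z45.8 rgb[201. 206. 201.]
n58 px[180.  74.] c(477.6,-206.4) size(12.2,4.4) ang78.6 z45.7 rgb[194. 198. 191.]
n317 px[262. 142.] c(538.2,-274.2) size(15.1,16.3) ang81.0 z46.6 rgb[214. 219. 207.]
(np.float64(262.3153612911743), np.float64(143.02557461365882))
tip exp (np.float64(260.80557006836), np.float64(201.98356416382646))
```

View pics/w2c.png

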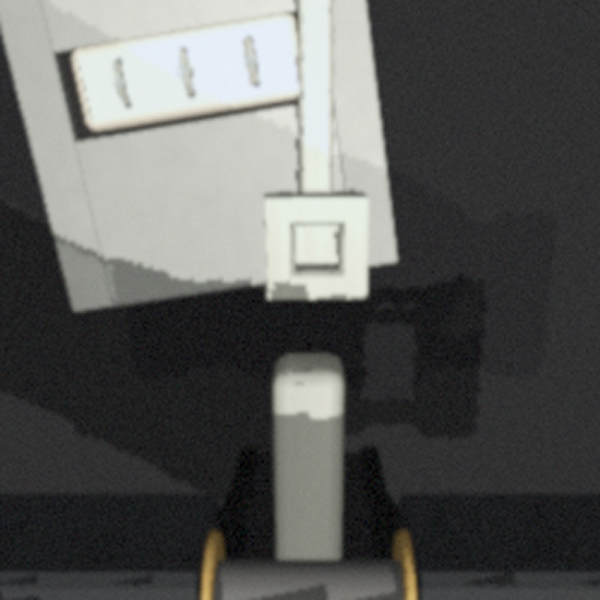

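Run:
```python
from h import *
plan(cur(),[(538.2,-274.2,150,-9,0,3),(538.2,-274.2,120,-9,0,3)])
```

```text
[[0, 0, 0, 0, 8, 13, 0], [0, 0, 0, 1, 8, 13, 0], [0, 0, 0, 0, 8, 12, 0], [0, 0, 0, 0, 10, 0, 0], [0, 0, 0, 0, 10, 0, 0], [0, 0, 0, 0, 10, 0, 0]]
end [ 537.8 -274.5  120.5] -9.395252014934593
```

Request:
move_arm(
  series=[
    [0, 0, 0, 0, 8, 13, 0],
    [0, 0, 0, 1, 8, 13, 0],
    [0, 0, 0, 0, 8, 12, 0],
    [0, 0, 0, 0, 0, 0, 0],
  ],
)

```text
time: 5.88
eef_pos: [0.5384, -0.2706, 0.1493]
orientation: [[0.988, -0.002, 0.157], [-0.157, 0.002, 0.988], [-0.002, -1.0, 0.001]]
ft_force: [0.3, -1.3, -1.3]
gripper_width: 0.16
```

Run:
```python
from h import *
st()
```

```text
t5.88 pos[ 538.4 -270.6  149.3] yaw-9.0 F[ 0.3 -1.3 -1.3] T[-0.14  0.07  0.02] w13.9 tilt[-0.002  0.002 -1.   ]
```

Request:
move_arm(
  series=[
    [0, 0, 0, 0, 0, 0, 0],
    [0, 0, 0, 0, 0, 0, 0],
  ],
)

```text
time: 6.12
eef_pos: [0.5383, -0.2739, 0.151]
orientation: [[0.987, 0.001, 0.16], [-0.16, -0.001, 0.987], [0.001, -1.0, -0.0]]
ft_force: [0.1, -0.9, -1.2]
gripper_width: 0.156
```

Settled at (538.3,-273.9), so I'm descending.

Request:
move_arm(
  series=[
    [0, 0, 0, 0, 10, 0, 0],
    [0, 0, 0, 0, 7, 0, 0],
    [0, 0, 0, 0, 7, 0, 0],
    [0, 0, 0, 0, 7, 0, 0],
    [0, 0, 0, 0, 0, 0, 0],
  ],
)

```text
time: 6.75
eef_pos: [0.5384, -0.2736, 0.1188]
orientation: [[0.987, 0.0, 0.16], [-0.16, -0.001, 0.987], [0.0, -1.0, -0.001]]
ft_force: [0.8, -2.5, -3.6]
gripper_width: 0.162
```

Run:
```python
from h import *
st()
```

```text
t6.75 pos[ 538.4 -273.6  118.8] yaw-9.2 F[ 0.8 -2.5 -3.6] T[-0.77 -0.52  0.01] w14.1 tilt[ 0.    -0.001 -1.   ]
```

Request:
move_arm(
  series=[
    [0, 8, 0, 0, 0, 0, 0],
    [0, 8, 0, 0, 0, 0, 0],
    [0, 8, 0, 0, 0, 0, 0],
    [0, 8, 0, 0, 0, 0, 0],
    [0, 8, 0, 0, 0, 0, 0],
    [0, 0, 0, 0, 0, 0, 0],
  ],
)

```text
time: 7.5
eef_pos: [0.5385, -0.274, 0.1197]
orientation: [[0.655, 0.001, 0.756], [-0.756, -0.002, 0.655], [0.002, -1.0, -0.001]]
ft_force: [1.1, -4.8, -2.9]
gripper_width: 0.153
```

```bash
cat >> h.py <<'E'
def arm_angle(axis=(538.4,-273.6)):
    d=snap("top"); P=cloud(d)
    m=(P[...,2]>.0475)&(P[...,2]<.056)
    r=np.hypot(P[...,0]*1000-axis[0],P[...,1]*1000-axis[1]); m&=(r>60)&(r<203)
    q=P[m][:,:2]*1000-np.array(axis); a=np.degrees(np.arctan2(q[:,1],q[:,0]))
    print("arm n",m.sum(),"angle med",np.median(a).round(1),"std",a.std().round(1))
    return d
E
python3 - <<'E'
from h import *
st(); d=arm_angle(); cv2.imwrite("pics/top1.png",cv2.resize(d["img"][130:260,230:450],None,fx=3,fy=3)[...,::-1])
E
```

```text
t7.50 pos[ 538.5 -274.   119.7] yaw-49.1 F[ 1.1 -4.8 -2.9] T[-1.18 -0.34  0.01] w13.3 tilt[ 0.001 -0.002 -1.   ]
arm n 190 angle med 53.2 std 48.3
```

View pics/top1.png

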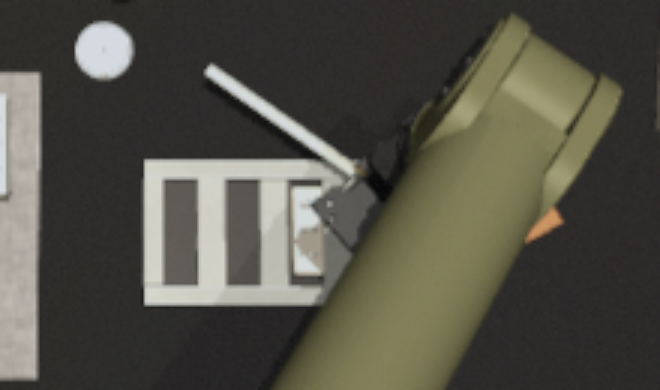

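Request:
move_arm(
  series=[
    [0, 8, 0, 0, 0, 0, 0],
    [0, 8, 0, 0, 0, 0, 0],
    [0, 8, 0, 0, 0, 0, 0],
    [0, 8, 0, 0, 0, 0, 0],
    [0, 0, 0, 0, 0, 0, 0],
  ],
)

```text
time: 8.18
eef_pos: [0.5383, -0.2734, 0.1196]
orientation: [[0.157, -0.0, 0.988], [-0.988, -0.001, 0.157], [0.001, -1.0, -0.0]]
ft_force: [0.7, -2.8, -2.4]
gripper_width: 0.156
```

Run:
```python
from h import *
st(); d=arm_angle();
```

```text
t8.18 pos[ 538.3 -273.4  119.6] yaw-81.0 F[ 0.7 -2.8 -2.4] T[-0.96  0.02 -0.01] w13.5 tilt[-0.    -0.001 -1.   ]
arm n 192 angle med 21.9 std 45.7
```

Request:
move_arm(
  series=[
    [0, 4, 0, 0, 0, 0, 0],
    [0, 4, 0, 0, 0, 0, 0],
    [0, 0, 0, 0, 0, 0, 0],
  ],
)

```text
time: 8.6
eef_pos: [0.5383, -0.2732, 0.1197]
orientation: [[0.018, -0.0, 1.0], [-1.0, -0.0, 0.018], [0.0, -1.0, -0.0]]
ft_force: [-0.5, -4.3, -1.5]
gripper_width: 0.157
```

Run:
```python
from h import *
st(); d=arm_angle();
```

```text
t8.60 pos[ 538.3 -273.2  119.7] yaw-89.0 F[-0.5 -4.3 -1.5] T[-1.01  0.05  0.26] w13.7 tilt[-0. -0. -1.]
arm n 210 angle med 20.1 std 44.3
```

Request:
move_arm(
  series=[
    [0, 4, 0, 0, 0, 0, 0],
    [0, 0, 0, 0, 0, 0, 0],
    [0, 0, 0, 0, 0, 0, 0],
  ],
)

```text
time: 9.02
eef_pos: [0.5384, -0.273, 0.1196]
orientation: [[-0.053, 0.0, 0.999], [-0.999, 0.0, -0.053], [-0.0, -1.0, 0.0]]
ft_force: [0.9, -2.8, -1.0]
gripper_width: 0.153
```

Run:
```python
from h import *
st(); d=arm_angle();
```

```text
t9.03 pos[ 538.4 -273.   119.6] yaw-93.0 F[ 0.9 -2.8 -1. ] T[-0.92  0.08  0.54] w13.3 tilt[ 0.  0. -1.]
arm n 205 angle med 20.0 std 49.3
```

Request:
move_arm(
  series=[
    [0, -9, 0, 0, 0, 0, 0],
    [0, -9, 0, 0, 0, 0, 0],
    [0, 0, 0, 0, 0, 0, 0],
    [0, 0, 0, 0, -20, 0, 0],
    [0, 0, 0, 0, -25, 0, 0],
    [0, 0, 0, 0, -20, 0, 0],
    [0, 0, 0, 0, 0, 0, 0],
  ],
)

```text
time: 9.95
eef_pos: [0.5393, -0.2729, 0.1865]
orientation: [[0.256, 0.003, 0.967], [-0.967, 0.0, 0.256], [0.001, -1.0, 0.003]]
ft_force: [-0.1, 0.2, -1.4]
gripper_width: 0.157
```

Run:
```python
from h import *
st(); d=arm_angle()
d=wrist("pics/w3.png"); P=cloud(d);im=d["img"]
I=cv2.resize(im[40:290,130:380],None,fx=2.4,fy=2.4,interpolation=cv2.INTER_CUBIC);cv2.imwrite("pics/w3c.png",I[...,::-1])
pb(blobs(P,im,.060,.070,(.4,.7,-.33,-.2),20))
pb(blobs(P,im,.04,.0475,(.4,.7,-.45,-.35),20))
```

```text
t9.95 pos[ 539.3 -272.9  186.5] yaw-75.2 F[-0.1  0.2 -1.4] T[-0.05  0.1   0.  ] w13.7 tilt[ 0.003  0.    -1.   ]
arm n 173 angle med 20.6 std 17.4
n870 px[261. 176.] c(538.5,-273.6) size(36.5,36.0) ang20.8 z64.3 rgb[145. 146. 136.]
n1861 px[383. 224.] c(517.5,-410.2) size(51.1,50.9) ang28.2 z45.2 rgb[209. 157. 107.]
```

View pics/w3c.png

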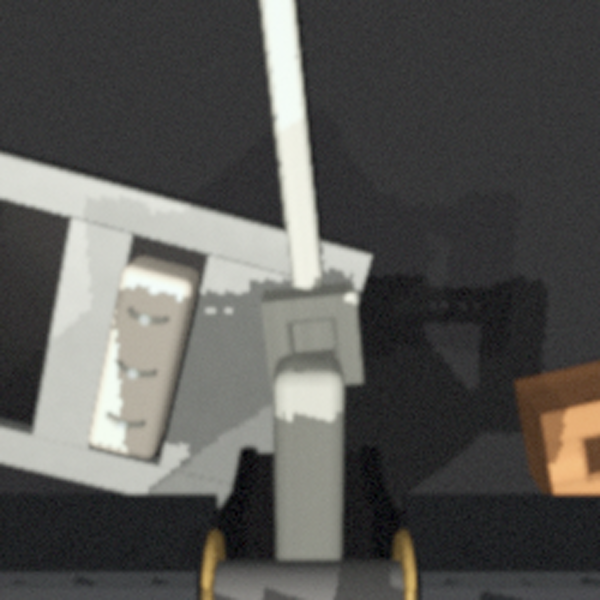

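The keeper is open at its stop, with the knob at 20.8°, and the key sits straight in the grip. I'm returning it to the block while I swap the bars.

Run:
```python
from h import *
plan(cur(),[(516.9,-410.5,140,-61.7,0,4)])
```

```text
[[0, -3, 0, 32, 11, -14, 0], [0, -4, 0, 31, 11, -16, 0], [0, -3, 0, 30, 11, -17, 0], [0, -3, 0, 30, 11, -20, 0]]
end [ 516.8 -411.1  140.2] -62.17716934847945
```

Request:
move_arm(
  series=[
    [0, -3, 0, 32, 11, -14, 0],
    [0, -4, 0, 31, 11, -16, 0],
    [0, -3, 0, 30, 11, -17, 0],
    [0, -3, 0, 30, 11, -20, 0],
    [0, 0, 0, 0, 0, 0, 0],
    [0, 0, 0, 0, 0, 0, 0],
    [0, 0, 0, 0, 0, 0, 0],
  ],
)

```text
time: 10.92
eef_pos: [0.518, -0.4101, 0.1404]
orientation: [[0.468, 0.0, 0.883], [-0.883, 0.001, 0.468], [-0.001, -1.0, 0.001]]
ft_force: [0.2, -0.4, -0.6]
gripper_width: 0.161
```

Run:
```python
from h import *
st(); plan(cur(),[(516.9,-410.5,76,-61.7,0,5)])
```

```text
t10.93 pos[ 518.  -410.1  140.4] yaw-62.1 F[ 0.2 -0.4 -0.6] T[-0.05  0.11 -0.04] w14.0 tilt[ 0.     0.001 -1.   ]
[[0, 0, 0, 0, 13, 0, 0], [0, 0, 0, 0, 13, 0, 0], [0, 0, 0, 0, 13, -1, 0], [0, 0, 0, 0, 12, 0, 0], [0, 0, 0, 0, 13, 0, 0]]
end [ 517.1 -410.6   76.4] -62.067183013869496
```

Request:
move_arm(
  series=[
    [0, 0, 0, 0, 13, -1, 0],
    [0, 0, 0, 0, 13, 0, 0],
    [0, 0, 0, 0, 13, 0, 0],
    [0, 0, 0, 0, 12, 0, 0],
    [0, 0, 0, 0, 13, 0, 0],
    [0, 0, 0, 0, 0, 0, 0],
  ],
)

```text
time: 11.68
eef_pos: [0.5161, -0.4123, 0.0758]
orientation: [[0.467, -0.0, 0.884], [-0.884, 0.0, 0.467], [-0.0, -1.0, -0.0]]
ft_force: [-0.4, 0.0, -0.4]
gripper_width: 0.161
```

Request:
move_arm(
  series=[
    [0, 0, 0, 0, 0, 0, 60],
    [0, 0, 0, 0, 0, 0, 60],
    [0, 0, 0, 0, 0, 0, 60],
    [0, 0, 0, 0, -20, 0, 60],
    [0, 0, 0, 0, -40, 0, 60],
    [0, 0, 0, 0, -30, 0, 60],
    [0, 0, 0, 0, 0, 0, 60],
  ],
)

```text
time: 12.55
eef_pos: [0.5176, -0.4141, 0.1712]
orientation: [[0.467, 0.006, 0.884], [-0.884, -0.004, 0.467], [0.006, -1.0, 0.004]]
ft_force: [0.1, 0.4, -0.1]
gripper_width: 0.681
```

Run:
```python
from h import *
st(); d=wrist("pics/w4.png"); P=cloud(d);im=d["img"]
pb(blobs(P,im,.09,.11,(.4,.7,-.5,-.35),20))
pb(blobs(P,im,.036,.0405,(.4,.7,-.25,-.05),100))
plan(cur(),[(502,-300,160,-80,50,2),(502.2,-206.6,90,-90.6,50,3),(502.2,-206.6,22,-90.6,50,3)])
```

```text
t12.55 pos[ 517.6 -414.1  171.2] yaw-62.2 F[ 0.1  0.4 -0.1] T[-0.12  0.1   0.03] w59.2 tilt[ 0.006 -0.004 -1.   ]
n1501 px[255. 195.] c(516.4,-410.6) size(69.2,13.5) ang27.9 z99.1 rgb[134. 134. 125.]
n2918 px[44. 86.] c(502.4,-206.9) size(29.7,83.0) ang89.4 z38.2 rgb[205. 212. 213.]
[[0, 9, 0, -53, 5, 20, 50], [0, 9, 0, -56, 4, 11, 50], [0, 3, 0, -31, 23, 5, 50], [0, 4, 0, -31, 24, 4, 50], [0, 3, 0, -31, 23, 2, 50], [0, 0, 0, 0, 23, 0, 50], [0, 0, 0, 0, 22, 0, 50], [0, 0, 0, 0, 23, 0, 50]]
end [ 502.6 -206.6   22. ] -90.17978416600093
```

View pics/w4.png

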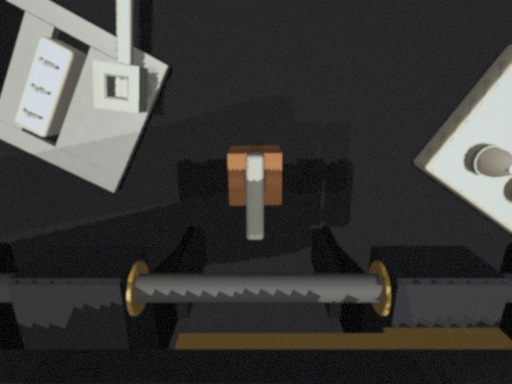

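The view shows the key upright in its block at (255,195) and the keeper open. Next is the short bar.

Request:
move_arm(
  series=[
    [0, 9, 0, -53, 5, 20, 50],
    [0, 9, 0, -56, 4, 11, 50],
    [0, 3, 0, -31, 23, 5, 50],
    [0, 4, 0, -31, 24, 4, 50],
    [0, 3, 0, -31, 23, 2, 50],
    [0, 0, 0, 0, 0, 0, 50],
    [0, 0, 0, 0, 0, 0, 50],
  ],
)

```text
time: 13.48
eef_pos: [0.5017, -0.2065, 0.0878]
orientation: [[-0.003, 0.0, 1.0], [-1.0, -0.001, -0.003], [0.001, -1.0, 0.0]]
ft_force: [0.8, -1.2, 0.4]
gripper_width: 0.576
```

Run:
```python
from h import *
st(); plan(cur(),[(502.4,-206.8,23,-90.6,50,4)])
```

```text
t13.47 pos[ 501.7 -206.5   87.8] yaw-90.2 F[ 0.8 -1.2  0.4] T[-0.03  0.17 -0.01] w50.1 tilt[ 0.    -0.001 -1.   ]
[[0, 0, 0, 0, 16, 0, 50], [0, 0, 0, 0, 16, 0, 50], [0, 0, 0, 0, 17, 0, 50], [0, 0, 0, 0, 16, 1, 50]]
end [ 502.7 -206.5   22.8] -90.16814204008132
```

Request:
move_arm(
  series=[
    [0, 0, 0, 0, 16, 0, 50],
    [0, 0, 0, 0, 16, 0, 50],
    [0, 0, 0, 0, 17, 0, 50],
    [0, 0, 0, 0, 15, 1, 50],
    [0, 0, 0, 0, 0, 0, 50],
    [0, 0, 0, 0, 0, 0, 20],
    [0, 0, 0, 0, 0, 0, 20],
    [0, 0, 0, 0, 0, 0, 20],
  ],
)

```text
time: 14.48
eef_pos: [0.5034, -0.2059, 0.0241]
orientation: [[-0.003, 0.001, 1.0], [-1.0, -0.0, -0.003], [0.0, -1.0, 0.001]]
ft_force: [0.0, -0.6, 1.8]
gripper_width: 0.339
```

Request:
move_arm(
  series=[
    [0, 0, 0, 0, 0, 0, 0],
    [0, 0, 0, 0, 0, 0, 0],
  ],
)

```text
time: 14.72
eef_pos: [0.5034, -0.2059, 0.0241]
orientation: [[-0.003, 0.001, 1.0], [-1.0, -0.0, -0.003], [0.0, -1.0, 0.001]]
ft_force: [-0.5, -0.0, 4.8]
gripper_width: 0.345
```

Run:
```python
from h import *
st(); x,y,z,w=cur(); plan(cur(),[(x,y,z+90,-90,0,2),(465,150,100,-90,0,6),(465,160,45,-90,0,1)])
```

```text
t14.72 pos[ 503.4 -205.9   24.1] yaw-90.2 F[-0.5 -0.   4.8] T[-0.03  0.24  0.04] w30.0 tilt[ 0.001 -0.    -1.   ]
[[0, 0, 0, 0, -45, 0, 0], [0, 0, 0, 0, -45, 0, 0], [0, 0, 0, -59, 2, -7, 0], [0, 0, 0, -60, 3, -6, 0], [0, 0, 0, -59, 2, -7, 0], [0, 0, 0, -59, 2, -6, 0], [0, 0, 0, -59, 3, -7, 0], [0, 0, 0, -60, 2, -6, 0]]
[[0, 0, 0, -10, 55, 0, 0]]
end [465.5 160.2  45.1] -90.17021218751755
```

Request:
move_arm(
  series=[
    [0, 0, 0, 0, -45, 0, 0],
    [0, 0, 0, 0, -45, 0, 0],
    [0, 0, 0, -59, 2, -7, 0],
    [0, 0, 0, -60, 3, -6, 0],
    [0, 0, 0, -59, 2, -7, 0],
    [0, 0, 0, -59, 2, -6, 0],
    [0, 0, 0, -59, 3, -7, 0],
    [0, 0, 0, -60, 2, -6, 0],
  ],
)

```text
time: 15.72
eef_pos: [0.464, 0.1522, 0.0993]
orientation: [[-0.003, -0.0, 1.0], [-1.0, 0.001, -0.003], [-0.001, -1.0, -0.0]]
ft_force: [0.7, -0.4, -2.0]
gripper_width: 0.34
```

Request:
move_arm(
  series=[
    [0, 0, 0, -10, 30, 0, 0],
    [0, 0, 0, 0, 25, 0, 0],
    [0, 0, 0, 0, 0, 0, 0],
    [0, 0, 0, 0, 0, 0, 0],
  ],
)

```text
time: 16.23
eef_pos: [0.4654, 0.1601, 0.0452]
orientation: [[-0.004, 0.001, 1.0], [-1.0, 0.0, -0.004], [-0.0, -1.0, 0.001]]
ft_force: [-0.2, -0.0, -0.8]
gripper_width: 0.343
```

Run:
```python
from h import *
st(); x,y,z,w=cur(); plan(cur(),[(x,y,20.5,w,0,2)])
```

```text
t16.23 pos[465.4 160.1  45.2] yaw-90.2 F[-0.2 -0.  -0.8] T[-0.01  0.14 -0.02] w29.8 tilt[ 0.001  0.    -1.   ]
[[0, 0, 0, 0, 12, 0, 0], [0, 0, 0, 0, 13, 0, 0]]
end [465.4 160.1  20.2] -90.2187432063337
```

Request:
move_arm(
  series=[
    [0, 0, 0, 0, 12, 0, 0],
    [0, 0, 0, 0, 13, 0, 0],
    [0, 0, 0, 0, 0, 0, 0],
    [0, 0, 0, 0, 0, 0, 50],
    [0, 0, 0, 0, 0, 0, 50],
    [0, 0, 0, 0, -20, 0, 50],
    [0, 0, 0, 0, -60, 0, 50],
    [0, 0, 0, 0, -60, 0, 50],
  ],
)

```text
time: 17.23
eef_pos: [0.4645, 0.1601, 0.161]
orientation: [[-0.003, -0.0, 1.0], [-1.0, -0.0, -0.003], [0.0, -1.0, -0.0]]
ft_force: [0.1, 1.5, -0.8]
gripper_width: 0.57
```

Request:
move_arm(
  series=[
    [0, 0, 0, -10, -60, -10, 50],
    [0, 0, 0, -10, -40, -10, 50],
    [0, 0, 0, 0, 0, 0, 50],
    [0, 0, 0, 0, 0, 0, 50],
  ],
)

```text
time: 17.73
eef_pos: [0.4447, 0.18, 0.2589]
orientation: [[-0.003, -0.001, 1.0], [-1.0, -0.0, -0.003], [0.0, -1.0, -0.001]]
ft_force: [-0.3, -0.7, -1.5]
gripper_width: 0.572
```

Run:
```python
from h import *
st(); d=wrist("pics/w5.png"); P=cloud(d);im=d["img"]
pb(blobs(P,im,.028,.036,(.35,.72,-.0,.45),100))
```

```text
t17.73 pos[444.7 180.  258.9] yaw-90.2 F[-0.3 -0.7 -1.5] T[-0.06  0.19 -0.04] w49.8 tilt[-0.001 -0.    -1.   ]
n2159 px[101.  42.] c(575.9,355.3) size(86.6,29.8) ang0.4 z33.1 rgb[211. 216. 220.]
n1886 px[212.  37.] c(580.6,231.8) size(76.8,30.2) ang1.8 z33.1 rgb[214. 220. 224.]
n2004 px[334.  40.] c(577.1,94.7) size(80.8,30.3) ang0.3 z33.2 rgb[216. 222. 226.]
n1545 px[275. 141.] c(463.6,159.5) size(29.4,82.3) ang90.0 z33.1 rgb[195. 196. 190.]
n1466 px[182. 161.] c(438.9,276.3) size(30.1,83.8) ang82.4 z33.1 rgb[214. 219. 217.]
```

View pics/w5.png

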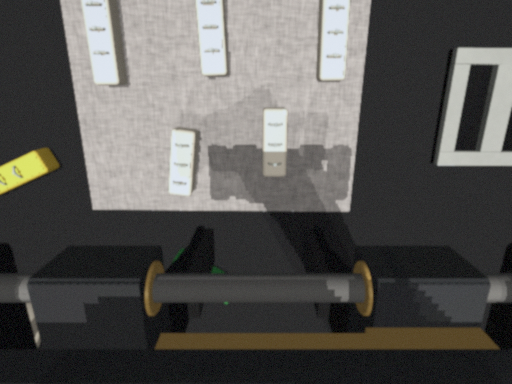

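The short bar now lies on the mat at (275,141), and the others are where they were. Next I'm picking the 100 mm bar at (334,40).

Run:
```python
from h import *
plan(cur(),[(586.7,94.5,80,-90,50,4),(586.7,94.5,80,-90,50,2),(586.7,94.5,19,-90,50,4)])
```

```text
[[0, 0, 0, 21, 45, 36, 50], [0, 0, 0, 21, 44, 35, 50], [0, 0, 0, 22, 45, 36, 50], [0, 0, 0, 21, 44, 35, 50], [0, 0, 0, 0, 0, 0, 50], [0, 0, 0, 0, 0, 0, 50], [0, 0, 0, 0, 15, 0, 50], [0, 0, 0, 0, 16, 0, 50]]
[[0, 0, 0, 0, 15, 0, 50], [0, 0, 0, 0, 15, 0, 50]]
end [586.2  94.2  19.3] -90.20873325175079
```

Request:
move_arm(
  series=[
    [0, 0, 0, 21, 45, 36, 50],
    [0, 0, 0, 21, 44, 35, 50],
    [0, 0, 0, 22, 45, 36, 50],
    [0, 0, 0, 21, 44, 35, 50],
    [0, 0, 0, 0, 0, 0, 50],
    [0, 0, 0, 0, 0, 0, 50],
    [0, 0, 0, 0, 0, 0, 50],
  ],
)

```text
time: 18.65
eef_pos: [0.587, 0.0961, 0.0831]
orientation: [[-0.002, 0.002, 1.0], [-1.0, 0.002, -0.002], [-0.002, -1.0, 0.002]]
ft_force: [-0.1, 0.8, 0.3]
gripper_width: 0.574
```

Run:
```python
from h import *
st(); d=wrist("pics/w6.png"); P=cloud(d);im=d["img"]
pb(blobs(P,im,.028,.036,(.35,.72,.05,.13),100)); pb(blobs(P,im,.028,.036,(.35,.72,.2,.3),100))
plan(cur(),[(586.7,94.5,19,-90,50,4)])
```

```text
t18.65 pos[587.   96.1  83.1] yaw-90.1 F[-0.1  0.8  0.3] T[-0.03  0.19  0.04] w49.9 tilt[ 0.002  0.002 -1.   ]
n5109 px[260. 202.] c(586.7,95.0) size(99.1,30.1) ang0.4 z33.2 rgb[164. 162. 152.]
n4731 px[ 66. 186.] c(598.0,232.3) size(88.3,30.8) ang1.6 z33.1 rgb[198. 203. 203.]
n108 px[ 37. 338.] c(473.6,277.8) size(18.5,6.6) ang12.5 z33.0 rgb[180. 184. 181.]
[[0, 0, 0, 0, 16, 0, 50], [0, 0, 0, 1, 16, 0, 50], [0, 0, 0, 0, 16, 0, 50], [0, 0, 0, 1, 16, 0, 50]]
end [587.1  94.3  19.4] -90.09189058868344
```

Request:
move_arm(
  series=[
    [0, 0, 0, 0, 16, 0, 50],
    [0, 0, 0, 0, 16, 0, 50],
    [0, 0, 0, 0, 16, 0, 50],
    [0, 0, 0, 0, 13, 0, 50],
    [0, 0, 0, 0, 0, 0, 50],
    [0, 0, 0, 0, 0, 0, 0],
    [0, 0, 0, 0, 0, 0, 0],
    [0, 0, 0, 0, 0, 0, 0],
  ],
)

```text
time: 19.7
eef_pos: [0.5872, 0.0951, 0.0211]
orientation: [[-0.003, 0.001, 1.0], [-1.0, 0.0, -0.003], [-0.0, -1.0, 0.001]]
ft_force: [0.2, 0.1, 1.0]
gripper_width: 0.344
```

Request:
move_arm(
  series=[
    [0, 0, 0, 0, 0, 0, 0],
    [0, 0, 0, 0, 0, 0, 0],
  ],
)

```text
time: 19.95
eef_pos: [0.5872, 0.0951, 0.0211]
orientation: [[-0.003, 0.001, 1.0], [-1.0, 0.0, -0.003], [-0.0, -1.0, 0.001]]
ft_force: [-0.1, -0.7, 3.5]
gripper_width: 0.337
```

Run:
```python
from h import *
st(); x,y,z,w=cur(); plan(cur(),[(x,y,z+80,-90,0,2),(502.4,-86,100,-90.6,0,4),(502.4,-86,100,-90.6,0,2)])
```

```text
t19.95 pos[587.2  95.1  21.1] yaw-90.2 F[-0.1 -0.7  3.5] T[-0.02  0.24 -0.  ] w29.3 tilt[ 0.001  0.    -1.   ]
[[0, 0, 0, 0, -40, 0, 0], [0, 0, 0, 0, -40, 0, 0], [0, 0, 0, 45, 0, -21, 0], [0, 0, 0, 46, 1, -21, 0], [0, 0, 0, 45, 0, -21, 0], [0, 0, 0, 45, 0, -21, 0], [0, 0, 0, 0, 0, 0, 0], [0, 0, 0, 0, 0, 0, 0]]
end [502.7 -85.7 100.1] -90.17345981606678
```

Request:
move_arm(
  series=[
    [0, 0, 0, 0, -40, 0, 0],
    [0, 0, 0, 0, -40, 0, 0],
    [0, 0, 0, 45, 0, -21, 0],
    [0, 0, 0, 46, 1, -21, 0],
    [0, 0, 0, 45, 0, -21, 0],
    [0, 0, 0, 45, 0, -21, 0],
    [0, 0, 0, 0, 0, 0, 0],
    [0, 0, 0, 0, 0, 0, 0],
  ],
)

```text
time: 20.95
eef_pos: [0.5022, -0.0852, 0.0995]
orientation: [[-0.003, 0.0, 1.0], [-1.0, 0.001, -0.003], [-0.001, -1.0, 0.0]]
ft_force: [1.2, 0.6, -0.7]
gripper_width: 0.341
```

Run:
```python
from h import *
st(); d=wrist("pics/w7.png"); P=cloud(d);im=d["img"]
b=blobs(P,im,.012,.0225,(.42,.58,-.3,-.04),300); pb(b)
# lane2 floor
pb(blobs(P,im,.004,.0115,(.43,.58,-.18,-.04),200))
plan(cur(),[(503,-86.2,55,-90.6,0,2),(503,-86.2,55,-90.6,0,1)])
```

```text
t20.95 pos[502.2 -85.2  99.5] yaw-90.2 F[ 1.2  0.6 -0.7] T[-0.01  0.17  0.02] w29.7 tilt[ 0.     0.001 -1.   ]
n26088 px[390. 173.] c(501.1,-171.8) size(241.3,139.9) ang89.3 z18.3 rgb[187. 189. 182.]
n854 px[260. 140.] c(544.7,-86.8) size(34.1,16.2) ang89.0 z8.4 rgb[64. 63. 61.]
n4588 px[334. 187.] c(500.3,-147.4) size(32.8,103.4) ang89.4 z8.4 rgb[39. 38. 38.]
[[0, 0, 0, 1, 22, 0, 0], [0, 1, 0, 1, 22, 1, 0], [0, 0, 0, 0, 0, -1, 0]]
end [502.5 -86.6  55.5] -91.09582383944941
```

View pics/w7.png

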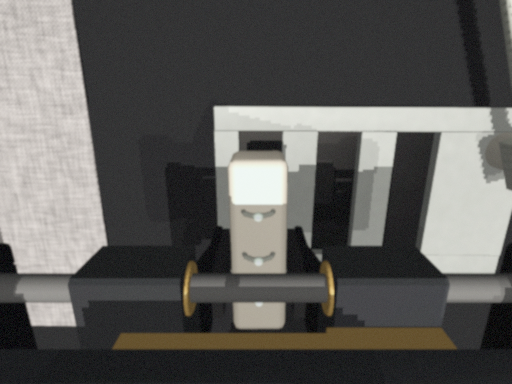

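Request:
move_arm(
  series=[
    [0, 0, 0, 1, 28, 0, 0],
    [0, 0, 0, 0, 28, -1, 0],
    [0, 0, 0, 0, 0, 0, 0],
    [0, 0, 0, 0, 0, 0, 0],
    [0, 0, 0, 0, 0, 0, 0],
  ],
)

```text
time: 21.62
eef_pos: [0.5024, -0.0865, 0.0447]
orientation: [[-0.002, 0.002, 1.0], [-1.0, 0.0, -0.002], [-0.0, -1.0, 0.002]]
ft_force: [0.5, -0.2, -1.0]
gripper_width: 0.344
```

Run:
```python
from h import *
st(); d=wrist("pics/w8.png"); P=cloud(d);im=d["img"]
pb(blobs(P,im,.05,.06,(.42,.58,-.12,-.05),100));pb(blobs(P,im,.014,.0225,(.42,.58,-.3,-.04),300));pb(blobs(P,im,.004,.0115,(.43,.58,-.18,-.04),100))
I=cv2.resize(im[60:260,160:420],None,fx=3,fy=3,interpolation=cv2.INTER_CUBIC);cv2.imwrite("pics/w8c.png",I[...,::-1])
```

```text
t21.62 pos[502.4 -86.5  44.7] yaw-90.1 F[ 0.5 -0.2 -1. ] T[ 0.01  0.16 -0.03] w29.9 tilt[ 0.002  0.    -1.   ]
n6581 px[258. 214.] c(519.6,-86.4) size(47.4,63.6) ang89.6 z56.8 rgb[186. 185. 174.]
n1293 px[259. 314.] c(461.9,-86.5) size(18.9,30.0) ang0.0 z56.8 rgb[167. 161. 148.]
n25736 px[369. 170.] c(517.4,-151.6) size(200.7,107.6) ang89.4 z18.4 rgb[183. 184. 178.]
n583 px[467. 308.] c(436.5,-232.7) size(32.2,11.6) ang89.5 z18.4 rgb[201. 202. 195.]
n506 px[259. 146.] c(547.7,-86.9) size(34.2,10.3) ang87.5 z8.4 rgb[71. 70. 67.]
n5086 px[353. 193.] c(516.3,-147.9) size(32.6,71.0) ang89.5 z8.4 rgb[36. 36. 36.]
```

View pics/w8c.png

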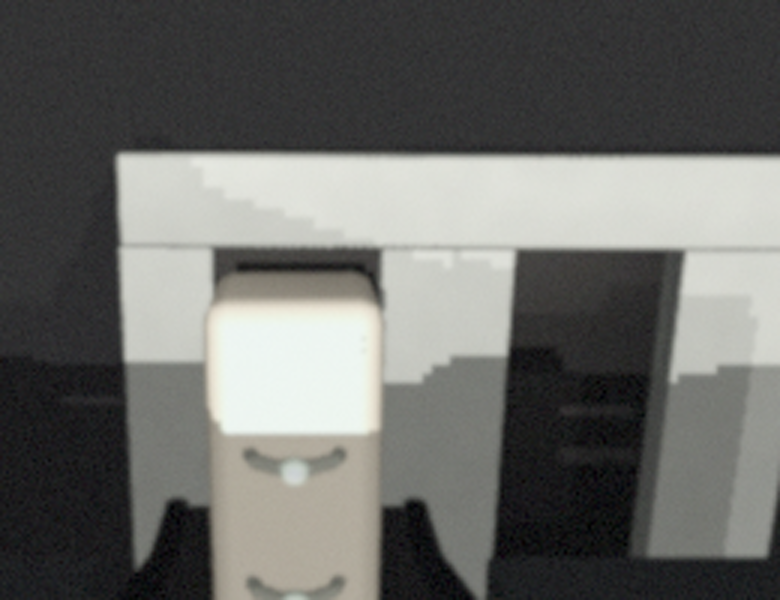

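Request:
move_arm(
  series=[
    [0, 0, 0, 0.3, 6, -0.5, 0],
    [0, 0, 0, 0, 6, 0, 0],
    [0, 0, 0, 0, 6, 0, 0],
    [0, 0, 0, 0, 0, 0, 0],
    [0, 0, 0, 0, 0, 0, 0],
  ],
)

```text
time: 22.3
eef_pos: [0.5012, -0.0871, 0.0258]
orientation: [[-0.003, 0.001, 1.0], [-1.0, 0.0, -0.003], [-0.0, -1.0, 0.001]]
ft_force: [0.4, -0.5, 4.4]
gripper_width: 0.341
```

Run:
```python
from h import *
st()
```

```text
t22.30 pos[501.2 -87.1  25.8] yaw-90.2 F[ 0.4 -0.5  4.4] T[0.09 0.13 0.  ] w29.7 tilt[ 0.001  0.    -1.   ]
```

Request:
move_arm(
  series=[
    [0, 0, 0, 0, 0, 0, 45],
    [0, 0, 0, 0, 0, 0, 45],
    [0, 0, 0, 0, -20, 0, 45],
    [0, 0, 0, 0, -60, 0, 45],
    [0, 0, 0, -60, -20, 0, 45],
    [0, 0, 0, -60, 0, 0, 45],
    [0, 0, 0, -60, 0, 8, 45],
    [0, 0, 0, -60, 0, 30, 45],
  ],
)

```text
time: 23.3
eef_pos: [0.5365, 0.1505, 0.1254]
orientation: [[-0.002, -0.001, 1.0], [-1.0, 0.002, -0.002], [-0.002, -1.0, -0.001]]
ft_force: [0.6, -0.9, 0.4]
gripper_width: 0.526
```

Run:
```python
from h import *
st(); d=wrist("pics/w9.png"); P=cloud(d);im=d["img"]
pb(blobs(P,im,.028,.04,(.35,.72,-.25,.42),100))
d=snap("top","pics/top2.png");P=cloud(d);pb(blobs(P,d["img"],.03,.0415,(.35,.72,-.25,.42),60))
```

```text
t23.30 pos[536.5 150.5 125.4] yaw-90.1 F[ 0.6 -0.9  0.4] T[-0.08  0.09 -0.06] w45.7 tilt[-0.001  0.002 -1.   ]
n2980 px[ 12. 142.] c(587.9,342.9) size(28.0,116.4) ang77.5 z32.9 rgb[188. 191. 188.]
n4697 px[156. 118.] c(592.0,232.2) size(100.0,30.3) ang1.7 z33.2 rgb[198. 202. 201.]
n1584 px[248. 247.] c(481.6,159.9) size(29.8,48.0) ang88.6 z33.1 rgb[154. 151. 140.]
n113 px[249. 303.] c(424.7,160.6) size(27.5,6.0) ang88.7 z32.9 rgb[185. 188. 175.]
n308 px[136. 176.] c(590.5,354.7) size(29.5,114.7) ang89.5 z33.5 rgb[207. 211. 214.]
n315 px[290. 207.] c(500.3,-87.3) size(29.2,97.7) ang89.0 z37.5 rgb[201. 204. 206.]
n111 px[160. 233.] c(435.6,281.9) size(21.2,73.6) ang87.4 z34.2 rgb[206. 211. 213.]
```

View pics/top2.png

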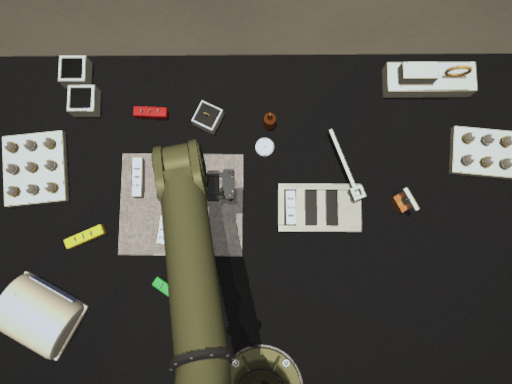

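The first bar is seated in lane2 at (290,207), with its top at 37.5 mm. Now the second.

Run:
```python
from h import *
plan(cur(),[(592.5,232.4,80,-88.3,50,3),(592.5,232.4,80,-88.3,50,2)])
```

```text
[[0, 0, 0, -25, 15, 18, 50], [0, -1, 0, -25, 14, 19, 50], [0, 0, 0, -25, 15, 19, 50], [0, 0, 0, 0, 0, 0, 50], [0, 0, 0, 0, 0, 0, 50]]
end [592.9 232.4  80.2] -88.54671669047396
```

Request:
move_arm(
  series=[
    [0, 0, 0, -26, 15, 18, 50],
    [0, -2, 0, -25, 14, 19, 50],
    [0, 0, 0, -25, 15, 19, 50],
    [0, 0, 0, 0, 0, 0, 50],
    [0, 0, 0, 0, 0, 0, 50],
    [0, 0, 0, 0, 0, 0, 50],
  ],
)

```text
time: 24.15
eef_pos: [0.5928, 0.2231, 0.082]
orientation: [[0.03, 0.001, 1.0], [-1.0, 0.0, 0.03], [-0.0, -1.0, 0.001]]
ft_force: [0.1, -0.2, 0.8]
gripper_width: 0.578
```

Run:
```python
from h import *
st(); d=wrist("pics/w10.png"); P=cloud(d);im=d["img"]
pb(blobs(P,im,.028,.036,(.35,.72,.2,.3),100))
plan(cur(),[(592.5,232.4,21,-88.3,50,4)])
```

```text
t24.15 pos[592.8 223.1  82. ] yaw-88.3 F[ 0.1 -0.2  0.8] T[-0.02  0.17  0.04] w50.3 tilt[ 0.001  0.    -1.   ]
n5146 px[245. 203.] c(592.4,232.7) size(99.2,29.9) ang2.0 z33.2 rgb[174. 172. 161.]
[[0, 0, 0, -2, 15, 0, 50], [0, 0, 0, -2, 16, 0, 50], [0, 0, 0, -3, 15, 0, 50], [0, 0, 0, -2, 15, 0, 50]]
end [592.5 232.4  21.1] -88.25993817207396
```

Request:
move_arm(
  series=[
    [0, 0, 0, -9, 5, 0, 50],
    [0, 0, 0, 0, 20, 0, 50],
    [0, 0, 0, 0, 20, 0, 50],
    [0, 0, 0, 0, 16, 0, 50],
    [0, 0, 0, 0, 0, 0, 50],
    [0, 0, 0, 0, 0, 0, 0],
    [0, 0, 0, 0, 0, 0, 0],
    [0, 0, 0, 0, 0, 0, 0],
  ],
)

```text
time: 25.2
eef_pos: [0.593, 0.2336, 0.0211]
orientation: [[0.032, 0.001, 0.999], [-0.999, 0.001, 0.032], [-0.0, -1.0, 0.001]]
ft_force: [1.2, 0.1, 1.8]
gripper_width: 0.339
```

Request:
move_arm(
  series=[
    [0, 0, 0, 0, 0, 0, 0],
    [0, 0, 0, 0, 0, 0, 0],
  ],
)

```text
time: 25.45
eef_pos: [0.593, 0.2336, 0.0211]
orientation: [[0.032, 0.001, 0.999], [-0.999, 0.001, 0.032], [-0.0, -1.0, 0.001]]
ft_force: [-0.8, -0.0, 4.3]
gripper_width: 0.342
```

Run:
```python
from h import *
st(); x,y,z,w=cur(); plan(cur(),[(x,y,z+80,w,0,2),(501.6,-146.7,100,-90.6,0,7),(501.6,-146.7,100,-90.6,0,2)])
```

```text
t25.45 pos[593.  233.6  21.1] yaw-88.2 F[-0.8 -0.   4.3] T[-0.13  0.23 -0.02] w29.7 tilt[ 0.001  0.001 -1.   ]
[[0, 0, 0, 0, -40, 0, 0], [0, 0, 0, 0, -40, 0, 0], [0, 0, 0, 54, 0, -15, 0], [0, 1, 0, 54, 0, -15, 0], [0, 0, 0, 54, 0, -13, 0], [0, 0, 0, 54, 1, -14, 0], [0, 1, 0, 54, 0, -14, 0], [0, 0, 0, 55, 0, -13, 0]]
[[0, 0, 0, 54, 0, -13, 0], [0, 0, 0, 0, 0, 0, 0], [0, 0, 0, 0, 0, 0, 0]]
end [ 501.5 -146.8  100.1] -90.1733786003058
```

Request:
move_arm(
  series=[
    [0, 0, 0, 0, -40, 0, 0],
    [0, 0, 0, 0, -40, 0, 0],
    [0, 0, 0, 54, 0, -15, 0],
    [0, 1, 0, 54, 0, -15, 0],
    [0, 0, 0, 54, 0, -13, 0],
    [0, 0, 0, 54, 1, -14, 0],
    [0, 1, 0, 54, 0, -14, 0],
    [0, 0, 0, 55, 0, -13, 0],
  ],
)

```text
time: 26.45
eef_pos: [0.5132, -0.0941, 0.0991]
orientation: [[-0.003, 0.0, 1.0], [-1.0, 0.001, -0.003], [-0.001, -1.0, 0.0]]
ft_force: [1.7, -0.8, -0.6]
gripper_width: 0.343
```

Request:
move_arm(
  series=[
    [0, 0, 0, 54, 0, -13, 0],
    [0, 0, 0, 0, 25, 0, 0],
    [0, 0, 0, 0, 30, 0, 0],
    [0, 0, 0, 0, 0, 0, 0],
    [0, 0, 0, 0, 0, 0, 0],
    [0, 0, 0, 0, 0, 0, 0],
  ],
)

```text
time: 27.2
eef_pos: [0.502, -0.1469, 0.0455]
orientation: [[-0.003, 0.002, 1.0], [-1.0, 0.0, -0.003], [-0.0, -1.0, 0.002]]
ft_force: [-1.0, 0.2, -1.2]
gripper_width: 0.342
```

Run:
```python
from h import *
st(); d=wrist("pics/w11.png"); P=cloud(d);im=d["img"]
for y0,y1 in [(-.165,-.13)]: pb(blobs(P,im,.05,.06,(.42,.58,y0,y1),100))
pb(blobs(P,im,.004,.0115,(.43,.58,-.24,-.1),100));pb(blobs(P,im,.014,.0225,(.42,.58,-.3,-.04),300))
I=cv2.resize(im[60:260,130:390],None,fx=3,fy=3,interpolation=cv2.INTER_CUBIC);cv2.imwrite("pics/w11c.png",I[...,::-1])
```

```text
t27.20 pos[ 502.  -146.9   45.5] yaw-90.1 F[-1.   0.2 -1.2] T[-0.03  0.15 -0.01] w29.8 tilt[ 0.002  0.    -1.   ]
n6352 px[259. 213.] c(519.4,-147.5) size(34.8,63.0) ang89.6 z57.6 rgb[178. 177. 166.]
n1293 px[259. 315.] c(461.6,-146.8) size(29.7,18.9) ang88.6 z57.6 rgb[156. 151. 138.]
n116 px[328. 110.] c(570.9,-190.5) size(71.7,0.2) ang89.4 z7.8 rgb[53. 53. 52.]
n522 px[258. 146.] c(547.3,-146.7) size(34.1,8.9) ang89.9 z8.4 rgb[62. 61. 58.]
n5093 px[352. 192.] c(515.7,-207.8) size(32.6,71.4) ang89.5 z8.4 rgb[33. 33. 33.]
n32240 px[308. 171.] c(518.2,-171.8) size(241.9,106.3) ang89.2 z18.4 rgb[165. 167. 160.]
```

View pics/w11c.png

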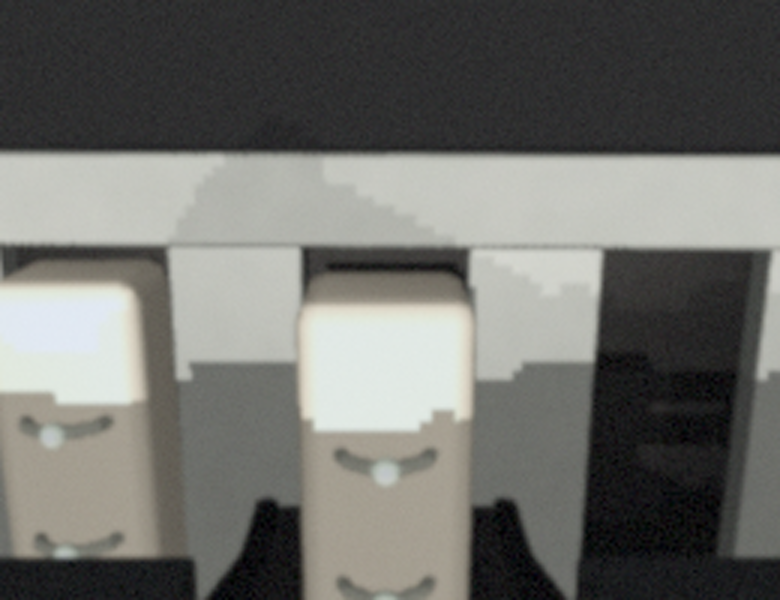

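Request:
move_arm(
  series=[
    [0, 0, 0, 0, 7, -0.8, 0],
    [0, 0, 0, 0, 6, 0, 0],
    [0, 0, 0, 0, 6, 0, 0],
    [0, 0, 0, 0, 0, 0, 0],
    [0, 0, 0, 0, 0, 0, 0],
  ],
)

```text
time: 27.88
eef_pos: [0.5007, -0.1468, 0.0258]
orientation: [[-0.003, 0.001, 1.0], [-1.0, 0.0, -0.003], [-0.0, -1.0, 0.001]]
ft_force: [-0.3, 0.4, 6.3]
gripper_width: 0.341
```

Run:
```python
from h import *
st()
```

```text
t27.88 pos[ 500.7 -146.8   25.8] yaw-90.2 F[-0.3  0.4  6.3] T[ 0.14  0.28 -0.03] w29.7 tilt[ 0.001  0.    -1.   ]
```

Request:
move_arm(
  series=[
    [0, 0, 0, 0, 0, 0, 45],
    [0, 0, 0, 0, 0, 0, 45],
    [0, 0, 0, 0, -20, 0, 45],
    [0, 0, 0, 0, -60, 0, 60],
    [0, 0, 0, 0, -60, 0, 60],
    [0, 0, 0, 50, -40, 0, 60],
    [0, 0, 0, 60, 0, 0, 60],
    [0, 0, 0, 60, 0, -10, 60],
  ],
)

```text
time: 28.88
eef_pos: [0.4907, -0.3169, 0.2066]
orientation: [[-0.0, 0.003, 1.0], [-1.0, -0.001, -0.0], [0.001, -1.0, 0.003]]
ft_force: [1.0, 0.2, -0.6]
gripper_width: 0.686
```

Request:
move_arm(
  series=[
    [0, -10, 0, 40, 0, 0, 60],
    [0, -10, 0, 0, 0, 0, 60],
    [0, -8, 0, 0, 0, 0, 60],
    [0, 0, 0, 0, 0, 0, 60],
    [0, 0, 0, 0, 0, 0, 60],
  ],
)

```text
time: 29.5
eef_pos: [0.4895, -0.3556, 0.205]
orientation: [[0.465, 0.001, 0.885], [-0.885, -0.0, 0.465], [0.0, -1.0, 0.001]]
ft_force: [-0.6, -0.6, -0.2]
gripper_width: 0.688
```

Run:
```python
from h import *
st(); d=wrist("pics/w12.png"); P=cloud(d);im=d["img"]
B=(.35,.7,-.5,-.05)
pb(blobs(P,im,.060,.075,B,20)); print(); pb(blobs(P,im,.09,.11,B,20));print();pb(blobs(P,im,.034,.0415,B,100))
arm_angle()
d=snap("top","pics/top3.png");P=cloud(d);pb(blobs(P,d["img"],.03,.0415,(.35,.72,-.25,.42),60))
```

```text
t29.50 pos[ 489.5 -355.6  205. ] yaw-62.3 F[-0.6 -0.6 -0.2] T[-0.06  0.12 -0.02] w59.9 tilt[ 0.001 -0.    -1.   ]
n1345 px[204.  89.] c(538.5,-273.6) size(35.9,36.4) ang20.7 z64.3 rgb[211. 217. 220.]
n56 px[316. 178.] c(513.4,-404.8) size(14.8,4.2) ang11.0 z67.3 rgb[72. 72. 67.]

n1293 px[328. 186.] c(516.3,-410.9) size(69.6,14.6) ang27.8 z98.9 rgb[134. 134. 125.]

n2234 px[15. 37.] c(494.6,-88.2) size(29.8,86.4) ang89.8 z38.0 rgb[205. 210. 210.]
n3271 px[75. 60.] c(499.9,-147.2) size(30.6,100.1) ang89.9 z38.1 rgb[210. 216. 218.]
arm n 177 angle med 20.6 std 17.3
n304 px[136. 177.] c(590.5,355.1) size(114.5,29.4) ang0.5 z33.2 rgb[207. 212. 214.]
n312 px[290. 207.] c(500.2,-87.5) size(29.3,97.6) ang89.2 z37.9 rgb[201. 204. 206.]
n320 px[311. 207.] c(499.8,-147.3) size(29.5,97.7) ang89.1 z37.8 rgb[201. 205. 206.]
n237 px[204. 219.] c(464.0,158.0) size(80.3,29.0) ang0.4 z33.5 rgb[207. 212. 214.]
n241 px[163. 229.] c(439.5,274.8) size(29.4,82.4) ang82.0 z33.4 rgb[207. 211. 213.]
```

View pics/w12.png

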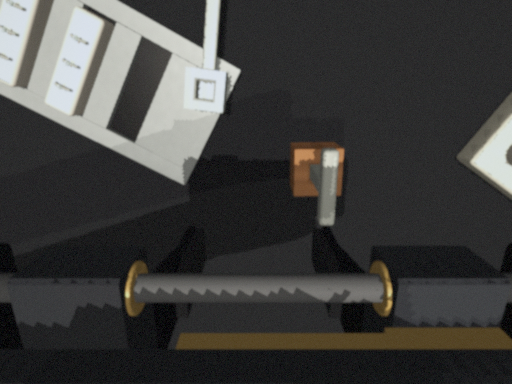

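View pics/top3.png

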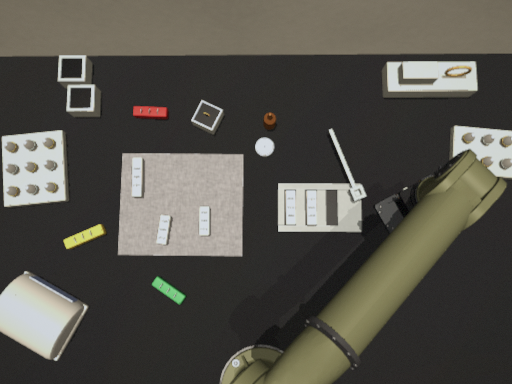

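Both 100 mm bars lie flat in lanes 2 and 1 with tops at 38 mm. The wrong-length bars are on the mat, and the key is upright at (328,186) in the wrist view. I'm picking up the key again.

Run:
```python
from h import *
plan(cur(),[(516.6,-411,115,-62.1,60,3)])
```

```text
[[0, 0, 0, 21, 30, -1, 60], [0, 0, 0, 20, 30, 0, 60], [0, 0, 0, 21, 30, -1, 60]]
end [ 516.7 -411.2  114.6] -62.212603427377495
```

Request:
move_arm(
  series=[
    [0, 0, 0, 21, 30, -1, 60],
    [0, 0, 0, 20, 30, 0, 60],
    [0, 0, 0, 21, 30, -1, 60],
    [0, 0, 0, 0, 20, 0, 60],
    [0, 0, 0, 0, 20, 0, 60],
    [0, 0, 0, 0, 0, 0, 60],
    [0, 0, 0, 0, 0, 0, 60],
  ],
)

```text
time: 30.52
eef_pos: [0.5172, -0.4112, 0.0754]
orientation: [[0.467, 0.001, 0.884], [-0.884, -0.0, 0.467], [0.001, -1.0, 0.001]]
ft_force: [-0.3, 0.2, 0.7]
gripper_width: 0.692
```

Request:
move_arm(
  series=[
    [0, 0, 0, 0, 0, 0, 0],
    [0, 0, 0, 0, 0, 0, 0],
    [0, 0, 0, 0, 0, 0, 0],
    [0, 0, 0, 0, 0, 0, 0],
    [0, 0, 0, 0, 0, 0, 0],
    [0, 0, 0, 0, 0, 0, 0],
  ],
)

```text
time: 31.28
eef_pos: [0.5166, -0.4114, 0.0743]
orientation: [[0.467, 0.0, 0.884], [-0.884, 0.0, 0.467], [-0.0, -1.0, 0.0]]
ft_force: [0.4, -1.4, 0.4]
gripper_width: 0.16
```

Run:
```python
from h import *
st(); x,y,z,w=cur(); plan(cur(),[(x,y,z+75,w,0,2),(538.0,-274,150,-69.3,0,4)])
```

```text
t31.27 pos[ 516.6 -411.4   74.3] yaw-62.2 F[ 0.4 -1.4  0.4] T[-0.06  0.12  0.01] w13.9 tilt[ 0.  0. -1.]
[[0, 0, 0, 0, -37, 0, 0], [0, 0, 0, 0, -38, 0, 0], [0, 2, 0, -28, 0, 21, 0], [0, 2, 0, -28, 0, 20, 0], [0, 1, 0, -30, -1, 18, 0], [0, 2, 0, -29, 0, 19, 0]]
end [ 538.6 -274.1  150.3] -69.17549464765789
```

Request:
move_arm(
  series=[
    [0, 0, 0, 0, -45, 0, 0],
    [0, 0, 0, 0, -45, 0, 0],
    [0, 2, 0, -28, 0, 21, 0],
    [0, 2, 0, -28, 0, 20, 0],
    [0, 1, 0, -30, 0, 18, 0],
    [0, 2, 0, -29, 14, 19, 0],
    [0, 0, 0, 0, 0, 0, 0],
    [0, 0, 0, 0, 0, 0, 0],
  ],
)

```text
time: 32.28
eef_pos: [0.5382, -0.2747, 0.1504]
orientation: [[0.356, -0.0, 0.935], [-0.935, -0.001, 0.356], [0.001, -1.0, -0.001]]
ft_force: [-0.0, -1.0, -1.6]
gripper_width: 0.159
```

Request:
move_arm(
  series=[
    [0, 0, 0, 0, 0, 0, 0],
  ],
)

```text
time: 32.4
eef_pos: [0.538, -0.2758, 0.1508]
orientation: [[0.354, 0.0, 0.935], [-0.935, -0.001, 0.354], [0.001, -1.0, -0.0]]
ft_force: [-0.9, -0.8, -0.8]
gripper_width: 0.156
```

Run:
```python
from h import *
st(); x,y,z,w=cur(); plan(cur(),[(538.5,-273.6,119,-69.3,0,4)])
```

```text
t32.40 pos[ 538.  -275.8  150.8] yaw-69.3 F[-0.9 -0.8 -0.8] T[-0.1   0.15 -0.03] w13.6 tilt[ 0.    -0.001 -1.   ]
[[0, 0, 0, 0, 8, 0, 0], [0, 0, 0, -1, 8, 1, 0], [0, 0, 0, 0, 8, 0, 0], [0, 0, 0, -1, 8, 0, 0]]
end [ 538.3 -273.6  118.8] -69.29725383787438
```

Request:
move_arm(
  series=[
    [0, 0, 0, -1, 8, 1, 0],
    [0, 0, 0, 0, 8, 0, 0],
    [0, 0, 0, 0, 8, 0, 0],
    [0, 0, 0, 0, 8, 0, 0],
    [0, 0, 0, 0, 0, 0, 0],
    [0, 0, 0, 0, 0, 0, 0],
  ],
)

```text
time: 33.15
eef_pos: [0.5392, -0.2728, 0.1185]
orientation: [[0.356, 0.0, 0.935], [-0.935, 0.0, 0.356], [-0.0, -1.0, 0.0]]
ft_force: [0.2, -0.7, -0.9]
gripper_width: 0.159
```

Run:
```python
from h import *
st()
```

```text
t33.15 pos[ 539.2 -272.8  118.5] yaw-69.2 F[ 0.2 -0.7 -0.9] T[-0.07  0.13  0.01] w13.8 tilt[ 0.  0. -1.]
```

Request:
move_arm(
  series=[
    [0, -9, 0, 0, 0, 0, 0],
    [0, -9, 0, 0, 0, 0, 0],
    [0, -9, 0, 0, 0, 0, 0],
    [0, -9, 0, 0, 0, 0, 0],
    [0, -9, 0, 0, 0, 0, 0],
    [0, -9, 0, 0, 0, 0, 0],
    [0, 0, 0, 0, 0, 0, 0],
  ],
)

```text
time: 34.02
eef_pos: [0.5393, -0.2741, 0.1188]
orientation: [[0.965, 0.001, 0.264], [-0.264, -0.002, 0.965], [0.002, -1.0, -0.001]]
ft_force: [1.4, -3.5, -2.3]
gripper_width: 0.157
```

Run:
```python
from h import *
st(); d=arm_angle(); cv2.imwrite("pics/top4.png",cv2.resize(d["img"][130:260,230:450],None,fx=3,fy=3)[...,::-1])
```

```text
t34.02 pos[ 539.3 -274.1  118.8] yaw-15.3 F[ 1.4 -3.5 -2.3] T[-0.9  -0.12 -0.  ] w13.7 tilt[ 0.001 -0.002 -1.   ]
arm n 194 angle med 60.9 std 51.4
```

View pics/top4.png

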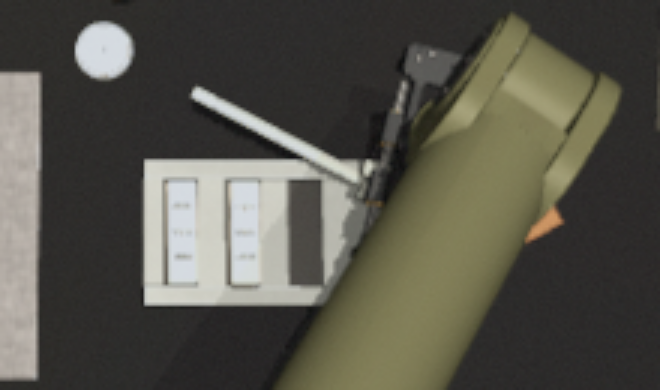

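Request:
move_arm(
  series=[
    [0, -8, 0, 0, 0, 0, 0],
    [0, -8, 0, 0, 0, 0, 0],
    [0, -8, 0, 0, 0, 0, 0],
    [0, -4, 0, 0, 0, 0, 0],
    [0, 0, 0, 0, 0, 0, 0],
  ],
)

```text
time: 34.7
eef_pos: [0.5397, -0.274, 0.1188]
orientation: [[0.976, 0.002, -0.219], [0.219, -0.002, 0.976], [0.001, -1.0, -0.002]]
ft_force: [2.5, -3.5, -2.5]
gripper_width: 0.162
```

Run:
```python
from h import *
st(); d=arm_angle()
```

```text
t34.70 pos[ 539.7 -274.   118.8] yaw12.6 F[ 2.5 -3.5 -2.5] T[-1.13 -0.46 -0.02] w14.1 tilt[ 0.002 -0.002 -1.   ]
arm n 201 angle med 88.0 std 57.2
```

Request:
move_arm(
  series=[
    [0, -4, 0, 0, 0, 0, 0],
    [0, 0, 0, 0, 0, 0, 0],
    [0, 0, 0, 0, 0, 0, 0],
  ],
)

```text
time: 35.12
eef_pos: [0.5397, -0.2738, 0.1188]
orientation: [[0.958, 0.002, -0.286], [0.286, -0.002, 0.958], [0.001, -1.0, -0.002]]
ft_force: [1.8, -3.7, -2.5]
gripper_width: 0.158
```

Run:
```python
from h import *
st(); d=arm_angle()
```

```text
t35.12 pos[ 539.7 -273.8  118.8] yaw16.6 F[ 1.8 -3.7 -2.5] T[-1.37 -0.7  -0.13] w13.7 tilt[ 0.002 -0.002 -1.   ]
arm n 192 angle med 89.1 std 42.8
```

Request:
move_arm(
  series=[
    [0, -4, 0, 0, 0, 0, 0],
    [0, -3, 0, 0, 0, 0, 0],
    [0, 0, 0, 0, 0, 0, 0],
    [0, 0, 0, 0, 0, 0, 0],
  ],
)

```text
time: 35.67
eef_pos: [0.5396, -0.2738, 0.1188]
orientation: [[0.917, 0.002, -0.4], [0.4, -0.001, 0.917], [0.001, -1.0, -0.002]]
ft_force: [2.6, -4.4, -2.0]
gripper_width: 0.16
```

Run:
```python
from h import *
st(); d=arm_angle()
```

```text
t35.67 pos[ 539.6 -273.8  118.8] yaw23.6 F[ 2.6 -4.4 -2. ] T[-1.39 -0.77 -0.5 ] w13.9 tilt[ 0.002 -0.001 -1.   ]
arm n 201 angle med 89.1 std 47.1
```

Request:
move_arm(
  series=[
    [0, 8, 0, 0, 0, 0, 0],
    [0, 8, 0, 0, 0, 0, 0],
    [0, 6, 0, 0, 0, 0, 0],
    [0, 0, 0, 0, 0, 0, 0],
    [0, 0, 0, 0, -20, 0, 0],
    [0, 0, 0, 0, -25, 0, 0],
    [0, 0, 0, 0, -20, 0, 0],
    [0, 0, 0, 0, 0, 0, 0],
  ],
)

```text
time: 36.72
eef_pos: [0.5402, -0.2727, 0.1857]
orientation: [[0.999, 0.003, -0.033], [0.033, 0.0, 0.999], [0.003, -1.0, 0.0]]
ft_force: [-0.1, -0.3, -2.0]
gripper_width: 0.159
```

Run:
```python
from h import *
st(); d=arm_angle()
d=wrist("pics/w13.png"); P=cloud(d);im=d["img"]
pb(blobs(P,im,.060,.070,(.4,.7,-.33,-.2),20)); pb(blobs(P,im,.0475,.054,(.4,.7,-.26,-.05),20))
plan(cur(),[(516.9,-410.5,140,-61.8,0,7)])
I=cv2.resize(im,None,fx=1.5,fy=1.5);cv2.imwrite("pics/w13b.png",I[...,::-1])
```

```text
t36.73 pos[ 540.2 -272.7  185.7] yaw1.9 F[-0.1 -0.3 -2. ] T[-0.07  0.04 -0.02] w13.8 tilt[ 0.003  0.    -1.   ]
arm n 199 angle med 89.0 std 3.3
n871 px[259. 179.] c(538.1,-273.0) size(36.2,35.9) ang89.1 z64.3 rgb[141. 142. 132.]
n2235 px[263.  81.] c(539.0,-187.1) size(136.9,35.2) ang89.4 z50.3 rgb[218. 222. 213.]
[[0, 9, 0, -4, 6, -20, 0], [0, 9, 0, 0, 6, -20, 0], [0, 9, 0, 2, 6, -20, 0], [0, 9, 0, 5, 7, -19, 0], [0, 9, 0, 9, 6, -18, 0], [0, 10, 0, 11, 6, -16, 0], [0, 9, 0, 14, 6, -15, 0]]
end [ 516.7 -410.6  140.2] -62.144262347968294
```

View pics/w13b.png

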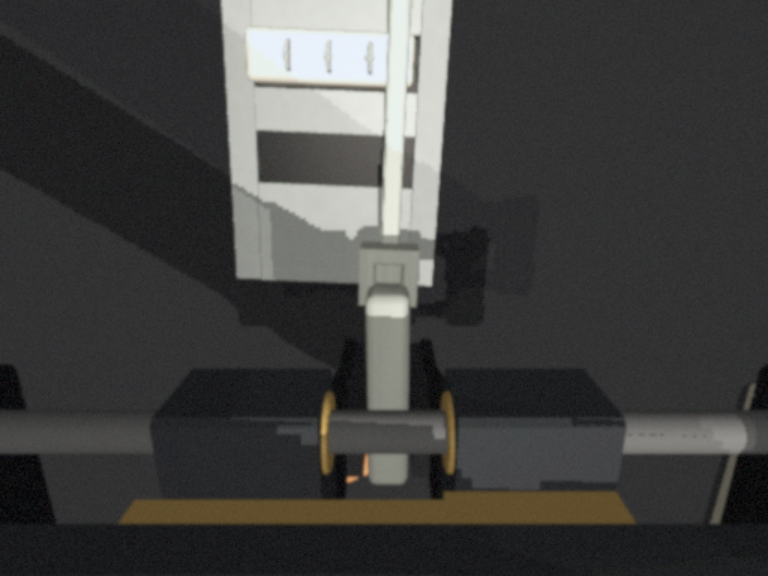

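The keeper is across the bars at its stop, with the arm at 89.4° and the knob at about (390,270) in this view. Now I'm returning the key.

Request:
move_arm(
  series=[
    [0, 9, 0, -4, 6, -20, 0],
    [0, 9, 0, 0, 6, -20, 0],
    [0, 9, 0, 2, 6, -20, 0],
    [0, 9, 0, 5, 7, -19, 0],
    [0, 9, 0, 9, 6, -18, 0],
    [0, 10, 0, 11, 6, -16, 0],
    [0, 9, 0, 14, 6, -15, 0],
    [0, 0, 0, 0, 0, 0, 0],
  ],
)

```text
time: 37.83
eef_pos: [0.5147, -0.4122, 0.1385]
orientation: [[0.465, -0.004, 0.885], [-0.885, 0.0, 0.465], [-0.002, -1.0, -0.003]]
ft_force: [-0.9, -0.3, -0.5]
gripper_width: 0.154
```

Request:
move_arm(
  series=[
    [0, 0, 0, 0, 0, 0, 0],
    [0, 0, 0, 0, 0, 0, 0],
  ],
)

```text
time: 38.08
eef_pos: [0.5176, -0.4099, 0.1403]
orientation: [[0.469, 0.001, 0.883], [-0.883, 0.001, 0.469], [-0.001, -1.0, 0.001]]
ft_force: [0.5, 1.5, -0.6]
gripper_width: 0.16
```

Run:
```python
from h import *
st(); plan(cur(),[(517.3,-410.4,76,-61.8,0,5)])
```

```text
t38.08 pos[ 517.6 -409.9  140.3] yaw-62.0 F[ 0.5  1.5 -0.6] T[-0.05  0.15  0.03] w13.9 tilt[ 0.001  0.001 -1.   ]
[[0, 0, 0, 0, 13, 0, 0], [0, 0, 0, 0, 13, 0, 0], [0, 0, 0, 0, 13, 0, 0], [0, 0, 0, 0, 12, 0, 0], [0, 0, 0, 0, 13, -1, 0]]
end [ 516.7 -410.3   76.3] -62.007112829352536
```

Request:
move_arm(
  series=[
    [0, 0, 0, 0, 13, 0, 0],
    [0, 0, 0, 0, 13, 0, 0],
    [0, 0, 0, 0, 13, 0, 0],
    [0, 0, 0, 0, 13, 0, 0],
    [0, 0, 0, 0, 13, 0, 0],
    [0, 0, 0, 0, 0, 0, 0],
    [0, 0, 0, 0, 0, 0, 0],
  ],
)

```text
time: 38.95
eef_pos: [0.5169, -0.411, 0.075]
orientation: [[0.467, -0.0, 0.884], [-0.884, 0.0, 0.467], [-0.0, -1.0, 0.0]]
ft_force: [0.3, 0.1, -1.7]
gripper_width: 0.159
```

Run:
```python
from h import *
st()
```

```text
t38.95 pos[ 516.9 -411.    75. ] yaw-62.2 F[ 0.3  0.1 -1.7] T[ 0.01 -0.17  0.07] w13.8 tilt[-0.  0. -1.]
```

Fully down. I'm releasing the key, retreating and checking.

Request:
move_arm(
  series=[
    [0, 0, 0, 0, 0, 0, 60],
    [0, 0, 0, 0, 0, 0, 60],
    [0, 0, 0, 0, 0, 0, 60],
    [0, 0, 0, 0, -20, 0, 60],
    [0, 0, 0, 0, -40, 0, 60],
    [0, 0, 0, 0, -50, 0, 60],
    [0, 0, 0, 0, -50, -50, 60],
    [0, 0, 0, 0, 0, 0, 60],
  ],
)

```text
time: 39.95
eef_pos: [0.4745, -0.4376, 0.2362]
orientation: [[0.46, 0.006, 0.888], [-0.888, -0.007, 0.46], [0.009, -1.0, 0.002]]
ft_force: [-0.5, -0.8, -0.4]
gripper_width: 0.693
```

Request:
move_arm(
  series=[
    [0, 0, 0, 0, 0, 0, 60],
    [0, 0, 0, 0, 0, 0, 60],
  ],
)

```text
time: 40.2
eef_pos: [0.4786, -0.4304, 0.2286]
orientation: [[0.468, -0.001, 0.883], [-0.883, 0.002, 0.468], [-0.002, -1.0, -0.0]]
ft_force: [-0.4, 1.0, 0.2]
gripper_width: 0.69
```

Run:
```python
from h import *
st(); d=wrist("pics/w14.png"); P=cloud(d);im=d["img"]
B=(.35,.7,-.5,-.05)
pb(blobs(P,im,.060,.075,B,20)); print(); pb(blobs(P,im,.09,.11,B,20))
arm_angle()
d=snap("top","pics/top5.png");P=cloud(d);pb(blobs(P,d["img"],.03,.0415,(.35,.72,-.25,.42),60)); snap("side","pics/side5.png")
print(); pb(blobs(P,d["img"],.01,.06,(.65,.85,-.1,.25),30))
```

```text
t40.20 pos[ 478.6 -430.4  228.6] yaw-62.1 F[-0.4  1.   0.2] T[-0.02  0.1   0.01] w60.1 tilt[-0.001  0.002 -1.   ]
n1375 px[142.  39.] c(538.7,-273.6) size(37.1,36.0) ang89.4 z64.3 rgb[198. 205. 197.]

n1179 px[259. 132.] c(515.7,-410.6) size(69.2,13.9) ang27.5 z99.1 rgb[186. 186. 174.]
arm n 254 angle med 88.2 std 79.9
n328 px[136. 176.] c(590.4,355.0) size(114.4,30.4) ang0.3 z33.3 rgb[206. 211. 213.]
n274 px[290. 209.] c(500.4,-87.4) size(29.0,97.9) ang89.4 z37.6 rgb[200. 203. 204.]
n267 px[311. 210.] c(493.0,-146.9) size(29.4,84.0) ang88.6 z37.6 rgb[200. 203. 205.]
n247 px[203. 220.] c(464.0,158.0) size(80.4,28.7) ang0.6 z33.5 rgb[208. 213. 215.]
n242 px[163. 228.] c(439.7,275.5) size(29.4,82.6) ang82.4 z33.3 rgb[206. 210. 212.]

n665 px[207. 116.] c(768.5,152.3) size(71.5,70.6) ang64.2 z50.2 rgb[113. 112. 108.]
n64 px[268. 124.] c(744.8,-28.2) size(35.0,17.4) ang85.3 z42.1 rgb[69. 41. 21.]
n282 px[264. 146.] c(682.2,-14.5) size(54.3,54.2) ang26.3 z18.5 rgb[203. 208. 213.]
```

View pics/w14.png

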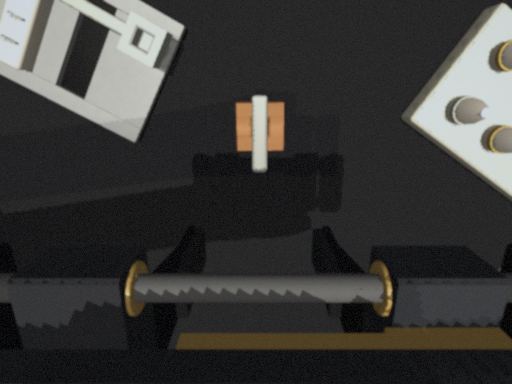

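View pics/top5.png

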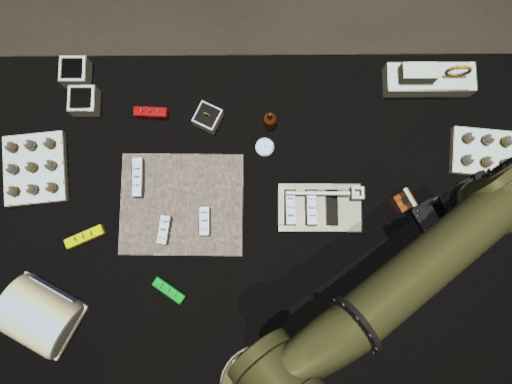

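View pics/side5.png

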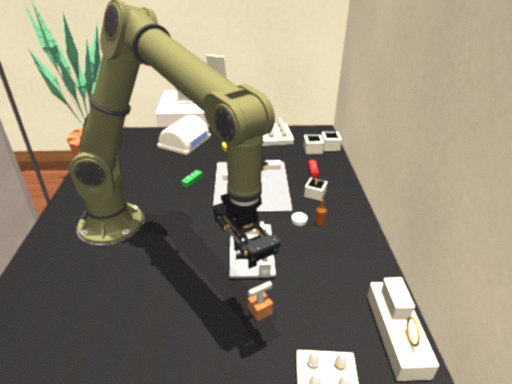

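All checks agree: the key is upright at (259,132) in the wrist view, the keeper lies across both bars in the top view, and the three spares are on the mat.

```bash
python3 -c "
from rig import manip
manip.sign_off()"
```

```text
the job is handed in; nothing more can be done
```

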